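# Press a filter holder shut and load it into the stage insert

### The job

Take the filter holder with the blue lid from the steel tray, lay it in the nest of the lever press, let go of it, and swing the press's lever right down to its stop so that the lid is pressed fully shut; then let the lever return fully up. Lay the shut holder flat in the empty pocket of the microscope stage insert, leaving the white-lidded holder in its own pocket. Keep the holder the right way up and leave the other things on the bench where they stand.

Things in the scene. Friction and masses are not known exactly. Their poses are not given: they have to be found in the camera images.
- holder_center (a point): Centre of the filter holder to press: dark grey plastic frame 76 mm along its x, 52 along its y (either way round), base 12 mm high, on it a blue 8 mm lid framing a window over a white filter. Lid up to 6 mm proud at the start; 20 mm high when shut. This point is 10 mm above the underside; z up. 0.14 kg. Starts flat on the tray. Grasp across the 52 mm, at the middle of the long sides.
- holder_lid (a joint): Travel of the blue lid down into the holder's base, m: 0 is 6 mm proud, 0.006 is fully shut. The fit is tight: it takes about 18 N to move and stays where it is pushed. Starts between 0 and 0.0015.
- press_nest (a point): Press nest (blue press base 270 x 130 mm, 20 mm high): where holder_center lies when seated, 40 mm above the bench, 10 above the nest floor. Holder's long side along the nest's x, either way round. Four 6 mm corner fences leave it 2 mm each side; the long sides are open for 60 mm, fingers reach the nest floor (68 mm wide). +x points to the hinge. A 68 mm high stop post stands at x = -66 mm.
- press_hinge (a point): Centre of the lever's hinge pin, 130 mm from the nest centre in the nest's +x and 50 mm above the bench; the pin lies along the nest's y.
- lever_ball (a point): Centre of the red ball, 36 mm diameter, at the lever's end, 262 mm from the hinge pin, on a 13 mm shaft leading to the hinge, in the vertical plane through the nest's x. Lever up: 15 mm in front (nest -x) of the hinge and 261 mm above it; down: 260 mm in front and 30 mm above. Can be pinched from above across the nest's y, or pushed down from above.
- lever (a joint): Lever angle, rad: 0 up (its rest, 80 degrees raised), 1.40 down on its stop, lid pressed shut. Positive swings the ball towards the nest's -x and down. Spring and damper bring it back in about 1 s when let go. At the ball it takes 2 to 4 N, and about 15 N over the last 0.05 rad as the lid closes. Its pressing plate comes down on the nest and clears it when up.
- pocket_a (a point): The empty pocket of the stage insert (aluminium plate 196 x 92 x 9 mm, two pockets 95 mm apart along its x): where holder_center lies when laid in, 14 mm above the bench, 10 above the pocket floor. Holder's long side along the pocket's x, either way round. 5 mm deep, 2 mm to spare each side; the long sides have 43 mm wide finger gaps in the middle, down to the floor.
- pocket_b (a point): The other pocket of the insert, the same shape, filled at the start by the white-lidded holder.
- done_center (a point): Centre of the finished holder in pocket_b: same shape and size, white lid already shut (20 mm high). Leave it there.
- tray: Steel sample tray 250 x 160 mm, rim 16 mm high, pale blue liner whose top is 8 mm above the bench; origin under its centre at bench level. The blue-lidded holder and the dish lie on it, about 110 mm apart along its x, either first. Tray and insert stand on opposite sides of the press and may change places.
- dish: Clear round lidded filter dish, 66 mm diameter, 16 mm high, on the tray; origin under its centre. Leave alone.
- wash_bottle: White bottle with a red cap, 64 mm diameter, 160 mm high; origin under its centre. Leave alone.
- jar: Amber jar with black cap, 68 mm diameter, 90 mm high; origin under its centre. Leave alone.
- beaker: Glass beaker, 72 mm diameter, 100 mm high; origin under its centre. Leave alone.
- loupe: Black standing loupe, 48 mm diameter, 45 mm high; origin under its centre. Leave alone.
- slide_box: Green slide box 100 x 85 x 34 mm; origin under its centre. Leave alone.
- tweezers: Steel tweezers 138 mm long along x, lying, 10 mm high; origin at the middle on the bench. Leave alone.
- holder: The same filter holder as holder_center; origin under its centre.
Things that resemble listed ones, but are neither listed nor needed, are in the scene too. What is shaped like the holder but green or turquoise is not meant.

How it is judged:
By the outcome, as a careful person would: the job done as asked, in the order asked, and still so for the second after the job is handed in, with the robot touching nothing.
It also fails if it takes over 72 s, if anything falls off the work surface, if the arm or the gripper's body presses on something with over 40 N, if the wrist force passes 120 N, or if a joint passes its speed limit or range.

### The arm

A 7-joint arm with a two-finger parallel gripper is mounted at the origin on the work surface. World frame = base frame: x ahead of the robot, y to its left, z up, the work surface at z = 0. Lengths are in m, angles in degrees, forces in N, time in s.
With the tool pointing down it reaches from about 0.4 to 0.875 m from the base axis. Payload 6.5 kg.
Tool frame: the origin (TCP) lies between the finger pads; the fingertips stand 25 mm ahead of it and the grasp point (between the pads) lies 6 mm ahead of it; z points along the fingers, y is the line along which they close (so a half turn about z gives the same grasp; the last joint's range is limited). The gripper opens to 88 mm and grips with 3 to 60 N. Pads are 18 mm wide; open, the fingers measure 123 mm over their backs; the gripper's body (75 mm by 187 mm) begins 45 mm behind the grasp point.
Start: joints at [-70.944, 30.733, -0.252, 88.115, 0.149, 61.152, -4.079], TCP at [0.252, 0.599, 0.264] pointing down, gripper open.
Joint ranges: [-154.64, 154.64], [-21.42, 123.67], [-72.66, 72.17], [13.99, 137.28], [-74.86, 254.86], [10.95, 109.41], [-158.01, 158.01]. Speed limits (degrees/s): [136.94, 136.94, 180, 180, 180, 180, 180].

### API

Orientations are given as [roll, pitch, yaw] about the fixed x, y, z axes, in that order (R = Rz(yaw) Ry(pitch) Rx(roll)).
In Python, from bench import env gives the robot as it stands.
- The arm moves only by the tool carry_out, never from a script. Its argument "targets" is one flat list of numbers, 5 for each row, row after row: the shift along the tool's x, y, z in m, then the turn about the tool's z in degrees, then the closure in counts, from 0 (fully open) to 255 (shut). In form: [dx, dy, dz, turn, gripper, dx, dy, dz, turn, gripper, ...]. A call has 1 to 12 rows; each row is the pose to reach, as a shift and turn from the pose commanded when the call began, along the tool's axes at that moment; what a row does not reach only later rows make up. A row lasts 1/12 s, in which the tool goes at most 41.7 mm and 7.16 degrees, less where a joint would pass 70% of its speed; a pose out of reach is approached as far as the arm can. A call with a gripper value outside its range is refused whole. The fingers move at their own pace and stop on an object; "newtons" is the grip in N (left out, the last holds). Time passes only in rows, so rows that repeat a pose let the fingers close. It gives the time, the measured TCP pose, the force, the opening and the grip force at its end, in the units of the state.
- env.sense(): the state, without advancing time (a new reading comes with each control period).
- env.capture(name): name is "scene" or "top" or "wrist"; returns (picture, depth): 384x512x3 uint8, red, green, blue; 384x512 float32, m along the optical axis (not along the pixel's ray), 0 where there is no reading.
- env.camera_params(name): a dict with "vfov" (degrees; the focal length in pixels is half the picture's height over the tangent of half this angle, whatever the lens; pixels are square), "cx", "cy" (the principal point, pixels), "world_to_cam" (4x4, takes a point from world to camera coordinates). Camera axes: x right, y up, looking along -z (the intrinsics and any distortion apply to the point x, -y, -z); pixel columns grow to the right and rows downward; lengths in m; the calibration is good to about 2 mm. A picture is of the moment at which its call begins: read the wrist's pose just before it. camera_params takes no time and is no camera call; for the wrist camera it gives the pose at the moment of the call.
- env.job_done(): hands the job in; it is judged then, once.
The state is a dict: "time_s": time; "q": joint angles; "dq": joint speeds; "tau": joint torques, N m; "position": TCP position; "orientation": TCP orientation; "wrist_force": force on the tool from outside, world axes, zero at the start; "torque": the same for the moment, N m; "grip_width": opening from 0.0 (shut) to 1.0 (fully open); "grasp_force": force on a finger pad.
Only numpy, scipy, OpenCV 4.12 (cv2) and the standard library are available. Lean on these libraries where they do the work, as an engineer would, in place of code of your own. Each camera call takes 0.05 s, during which the arm holds its last target. There are 200 camera calls.

## Working session

There is one attempt and no reset: what is moved stays moved. The work goes in short steps, Python scripts to look and compute and a tool call to move; the robot and the scene stay as the last step left them, time stands still between calls to the robot, and variables do not carry over. Pictures are saved under pics/ and viewed, at most 10 in all, crops included, and the job is handed in when it is done.

Besides the shell and the picture viewer there is one more tool, called in YAML: its name, and indented under it one key for each argument. carry_out: Moves the arm, as the interface text tells. Its arguments: {"type":"object","properties":{"targets":{"type":"array","items":{"type":"number"}},"newtons":{"type":"number"}},"required":["targets"]}

```bash
ls; mkdir -p pics; python3 - <<'E'
from bench import env
import cv2, numpy as np
for n in ("scene","top"):
    p,d=env.capture(n); cv2.imwrite(f"pics/{n}0.png",p[:,:,::-1]); np.savez(f"{n}0.npz",p=p,d=d)
    c=env.camera_params(n); print(n,c, (d>0).mean())
s=env.sense();print(s)
E
```

```text
pics
scene {'vfov': 42.6322072611908, 'cx': 258.9466766662522, 'cy': 195.42337275802288, 'world_to_cam': array([[-0.19733634,  0.98033075,  0.00315954,  0.10060192],
       [-0.82070255, -0.16696493,  0.54641562,  0.30167536],
       [ 0.53619557,  0.10523461,  0.8375082 , -1.92808256],
       [ 0.        ,  0.        ,  0.        ,  1.        ]])} 0.9961090087890625
top {'vfov': 54.43595633433746, 'cx': 262.73548169171085, 'cy': 193.67085516788134, 'world_to_cam': array([[ 0.01175235, -0.99987589, -0.01049184, -0.01002864],
       [ 0.98921516,  0.01009378,  0.14612144, -0.5432916 ],
       [-0.1459974 , -0.01209595,  0.98921102, -1.26869274],
       [ 0.        ,  0.        ,  0.        ,  1.        ]])} 0.9958902994791666
{'time_s': 0.1, 'q': array([-70.94315335,  30.77185309,  -0.25343278,  88.16346658,
         0.14998964,  61.15260987,  -4.08024535]), 'dq': array([-0.02864478, -0.16915644, -0.0195345 , -0.13902866, -0.06530895,
       -0.08306349, -0.08294865]), 'tau': array([ 2.79491200e-03, -5.72083640e+01,  9.93980393e-01, -2.52231592e+01,
       -5.62025676e-02,  1.35002879e-02,  2.52891255e-05]), 'position': array([0.25223165, 0.59851715, 0.26295224]), 'orientation': array([-1.79912734e+02,  7.83422458e-03,  1.57153233e+02]), 'wrist_force': array([-0.46821827,  0.22814615,  0.13990512]), 'torque': array([ 0.00754779,  0.00829341, -0.01467026]), 'grasp_force': 0.0, 'grip_width': 1.000354349730165}
```

View pics/scene0.png

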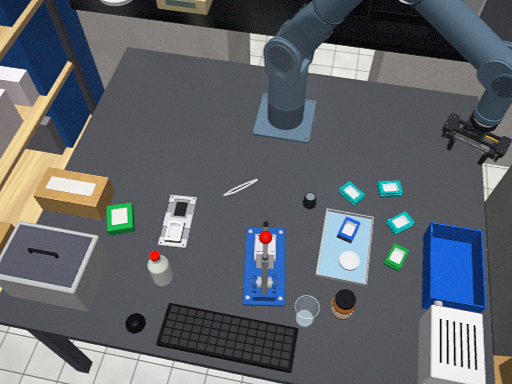

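View pics/top0.png

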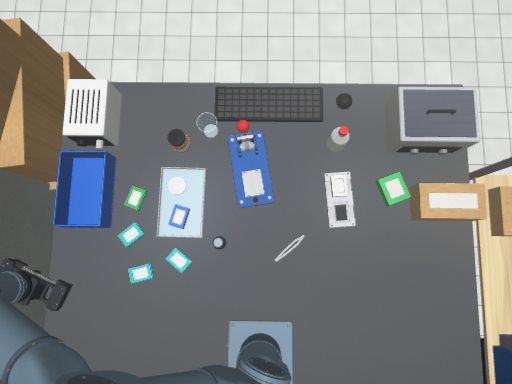

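Scene: the tray is at +y with the blue-lidded holder at top pixel (179,216). The press is in the middle, with its nest at (253,183) and its red ball at (243,126). The insert is at -y, with white lid at (339,186) and the empty pocket at (341,212).

```bash
cat > h.py <<'E'
import numpy as np, cv2
def K(c): return 192/np.tan(np.radians(c['vfov']/2))
def ray(c,u,v):
    f=K(c); M=np.array(c['world_to_cam']); R=M[:3,:3]; o=-R.T@M[:3,3]
    return o, R.T@np.array([(u-c['cx'])/f,-(v-c['cy'])/f,-1.])
def plane(c,uv,z):
    out=[]
    for u,v in np.atleast_2d(uv):
        o,d=ray(c,u,v); out.append((o+d*(z-o[2])/d[2])[:2])
    return np.array(out)
def cloud(c,d):
    f=K(c); M=np.array(c['world_to_cam']); v,u=np.mgrid[:384,:512]
    P=np.stack([(u-c['cx'])/f*d,-(v-c['cy'])/f*d,-d],-1)
    return (P-M[:3,3])@M[:3,:3]
def rects(c,mask,z,amin=20):
    "min-area rectangles of mask blobs, cast on the plane z: centre, sides, yaw of long side"
    out=[]
    for k in cv2.findContours(mask.astype(np.uint8),cv2.RETR_EXTERNAL,cv2.CHAIN_APPROX_NONE)[0]:
        if cv2.contourArea(k)<amin: continue
        w=plane(c,k[:,0,:],z).astype(np.float32)
        b=cv2.boxPoints(cv2.minAreaRect(w)); e=b[1]-b[0]; g=b[2]-b[1]
        if np.hypot(*e)<np.hypot(*g): e,g=g,e
        yaw=np.degrees(np.arctan2(e[1],e[0]))%180
        out.append((k[:,0,:].mean(0).round(0),b.mean(0).round(4),np.hypot(*e).round(4),np.hypot(*g).round(4),yaw.round(1)))
    return out
E
python3 - <<'E'
from bench import env
from h import *
c=env.camera_params("top"); D=np.load("top0.npz"); p,d=D['p'],D['d']
hsv=cv2.cvtColor(p,cv2.COLOR_RGB2HSV); H,S,V=[hsv[...,i].astype(int) for i in range(3)]
blue=(H>100)&(H<125)&(S>150)&(V>60)
red=((H<6)|(H>174))&(S>150)
print("blue z.03");[print(r) for r in rects(c,blue,.03)]
print("blue z.02");[print(r) for r in rects(c,blue,.02) if r[2]>.2]
print("red");[print(r) for r in rects(c,red,.311)]
light=(S<40)&(V>110)
print("light z.009");[print(r) for r in rects(c,light,.009,100)]
tray=(H>90)&(H<115)&(S>25)&(S<110)&(V>150)
print("tray");[print(r) for r in rects(c,tray,.008,200)]
P=cloud(c,d)
for u,v in [(179,216),(179,230),(200,200),(253,183),(247,145),(339,186),(341,212),(300,220),(243,200)]: print((u,v),P[v,u].round(4))
E
```

```text
blue z.03
(array([503., 367.]), array([-0.0163, -0.8014], dtype=float32), np.float32(0.1126), np.float32(0.0562), np.float32(179.5))
(array([ 87., 190.]), array([0.5589, 0.6314], dtype=float32), np.float32(0.2705), np.float32(0.2037), np.float32(0.5))
(array([250., 168.]), array([0.6362, 0.0409], dtype=float32), np.float32(0.2615), np.float32(0.123), np.float32(9.5))
blue z.02
(array([ 87., 190.]), array([0.5604, 0.6363], dtype=float32), np.float32(0.2725), np.float32(0.2052), np.float32(0.5))
(array([250., 168.]), array([0.6384, 0.0414], dtype=float32), np.float32(0.2635), np.float32(0.1239), np.float32(9.5))
red
(array([344., 130.]), array([ 0.6883, -0.2343], dtype=float32), np.float32(0.0237), np.float32(0.0198), np.float32(178.9))
(array([243., 125.]), array([0.6999, 0.0519], dtype=float32), np.float32(0.0334), np.float32(0.0307), np.float32(44.8))
light z.009
(array([140., 273.]), array([0.2635, 0.4219], dtype=float32), np.float32(0.0495), np.float32(0.0343), np.float32(106.5))
(array([290., 248.]), array([ 0.3571, -0.101 ], dtype=float32), np.float32(0.1397), np.float32(0.0251)
[... 847 characters left out ...]
 np.float32(107.1))
(array([285.,  74.]), array([0.9513, 0.0397], dtype=float32), np.float32(1.9873), np.float32(0.7147), np.float32(90.2))
tray
(array([263., 344.]), array([0.0096, 0.0007], dtype=float32), np.float32(0.2155), np.float32(0.1959), np.float32(89.1))
(array([182., 202.]), array([0.5161, 0.2881], dtype=float32), np.float32(0.2377), np.float32(0.1492), np.float32(179.0))
(179, 216) [0.4629 0.2897 0.0271]
(179, 230) [0.4145 0.2909 0.0126]
(200, 200) [0.5225 0.2208 0.0104]
(253, 183) [0.5823 0.031  0.0323]
(247, 145) [0.7109 0.0527 0.0676]
(339, 186) [ 0.5758 -0.2741  0.0255]
(341, 212) [ 0.4854 -0.2838  0.0037]
(300, 220) [ 0.4559 -0.1382 -0.0044]
(243, 200) [0.523  0.0661 0.0189]
```

```bash
cat >> h.py <<'E'
def shift(s,target,yaw=None):
    "tool-frame shift (dx,dy,dz,turn) from the measured pose to a target TCP, tool down"
    y=np.radians(s['orientation'][2]); e=np.array(target)-s['position']
    t=0 if yaw is None else -((yaw-s['orientation'][2]+180)%360-180)
    return np.round([e[0]*np.cos(y)+e[1]*np.sin(y), e[0]*np.sin(y)-e[1]*np.cos(y), -e[2], t],4)
E
python3 - <<'E'
from bench import env
from h import *
s=env.sense(); c=env.camera_params("wrist"); M=c['world_to_cam'];R=M[:3,:3];o=-R.T@M[:3,3]
print(c['vfov'],c['cx'],c['cy'],"cam in tool",shift(s,o),"view dir",-R[2], "cam x",R[0])
D=np.load("top0.npz");P=cloud(env.camera_params("top"),D['d'])
p=D['p'];hsv=cv2.cvtColor(p,cv2.COLOR_RGB2HSV).astype(int)
m=(hsv[...,0]>100)&(hsv[...,0]<125)&(hsv[...,1]>130); m[:, :168]=0; m[:,192:]=0; m[:203]=0; m[232:]=0
print(rects(env.camera_params("top"),m,.034,5))
print(shift(s,[.463,.29,.26],163))
E
```

```text
58.28370490394445 249.50897370424107 191.18939497416477 cam in tool [ 0.0695 -0.0006 -0.1219  0.    ] view dir [ 0.24772978 -0.10473775 -0.96315106] cam x [ 3.88914813e-01  9.21273708e-01 -1.51951812e-04]
[(array([178., 216.]), array([0.4614, 0.29  ], dtype=float32), np.float32(0.0721), np.float32(0.0483), np.float32(164.0))]
[-3.1400e-01 -2.0250e-01  3.0000e-03 -5.8468e+00]
```

carry_out:
  targets: [-0.035,-0.022,0,0,0,-0.07,-0.045,0,-1,0,-0.105,-0.067,0,-2,0,-0.14,-0.09,0,-3,0,-0.175,-0.112,0,-4,0,-0.21,-0.135,0,-5,0,-0.245,-0.157,0,-6,0,-0.28,-0.18,0.003,-6,0,-0.3,-0.194,0.003,-6,0,-0.314,-0.202,0.003,-6,0,-0.314,-0.202,0.003,-6,0,-0.314,-0.202,0.003,-6,0]

```text
time_s: 1.1
position: [0.4634, 0.2906, 0.2605]
orientation: [-180.0, -0.0, 163.1]
wrist_force: [-0.3, 0.2, -0.0]
grip_width: 0.999
grasp_force: 0.0
```

```bash
cat > look.py <<'E'
import sys; from bench import env
from h import *
s=env.sense(); c=env.camera_params("wrist"); p,d=env.capture("wrist")
n=sys.argv[1]; cv2.imwrite(f"pics/{n}.png",p[:,:,::-1]); import pickle; pickle.dump((s,c,p,d),open(n+".pkl","wb"))
print(s['time_s'],s['position'].round(4),s['orientation'].round(2),s['wrist_force'].round(1))
hsv=cv2.cvtColor(p,cv2.COLOR_RGB2HSV).astype(int)
blue=(hsv[...,0]>100)&(hsv[...,0]<125)&(hsv[...,1]>130)&(hsv[...,2]>50)
z=float(sys.argv[2])
for r in rects(c,blue,z,300): print(r)
P=cloud(c,d); np.save(n+"_P.npy",P)
E
python3 look.py w1 .0335
python3 - <<'E'
import pickle,numpy as np
s,c,p,d=pickle.load(open('w1.pkl','rb')); P=np.load('w1_P.npy')
print([ (v,P[v,256].round(3)) for v in range(40,360,20)])
E
```

```text
1.1 [0.4634 0.2906 0.2605] [-1.7999e+02 -2.0000e-02  1.6305e+02] [-0.3  0.2 -0. ]
(array([128., 356.]), array([0.6348, 0.0811], dtype=float32), np.float32(0.1191), np.float32(0.0645), np.float32(73.0))
(array([ 68., 262.]), array([0.5075, 0.0605], dtype=float32), np.float32(0.0797), np.float32(0.0332), np.float32(113.1))
(array([250., 160.]), array([0.4598, 0.2918], dtype=float32), np.float32(0.0746), np.float32(0.0491), np.float32(164.1))
(array([497., 139.]), array([0.5239, 0.5306], dtype=float32), np.float32(0.2152), np.float32(0.0381), np.float32(174.5))
[(40, array([0.347, 0.333, 0.002])), (60, array([0.365, 0.327, 0.001])), (80, array([0.384, 0.322, 0.002])), (100, array([0.403, 0.316, 0.009])), (120, array([0.423, 0.31 , 0.009])), (140, array([0.44 , 0.304, 0.033])), (160, array([0.46 , 0.298, 0.031])), (180, array([0.481, 0.292, 0.03 ])), (200, array([0.509, 0.284, 0.008])), (220, array([0.531, 0.277, 0.01 ])), (240, array([0.555, 0.27 , 0.011])), (260, array([0.581, 0.262, 0.008])), (280, array([0.605, 0.255, 0.01 ])), (300, array([0.438, 0.299, 0.317])), (320, array([0.442, 0.298, 0.318])), (340, array([0.694, 0.229, 0.001]))]
```

View pics/w1.png

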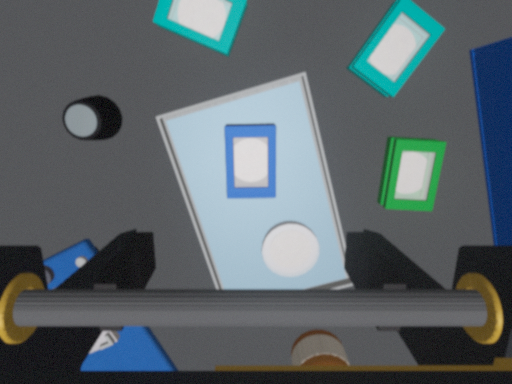

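The wrist view shows the holder at px (250,160), clear of the dish at (290,250). I'll descend and grip.

carry_out:
  targets: [0.004,0,0.04,-1,0,0.004,0,0.08,-1,0,0.004,0,0.12,-1,0,0.004,0,0.155,-1,0,0.004,0,0.185,-1,0,0.004,0,0.21,-1,0,0.004,0,0.225,-1,0,0.004,0,0.226,-1,0,0.004,0,0.226,-1,0]

```text
time_s: 1.9
position: [0.4578, 0.2943, 0.0341]
orientation: [180.0, -0.1, 164.3]
wrist_force: [-0.0, -0.4, -0.3]
grip_width: 1.0
grasp_force: 0.0
```

carry_out:
  targets: [0,0,0,0,120,0,0,0,0,120,0,0,0,0,120,0,0,0,0,120,0,0,0,0,120,0,0,0,0,120,0,0,0,0,120,0,0,0,0,120]
  newtons: 20

```text
time_s: 2.57
position: [0.4595, 0.2922, 0.0348]
orientation: [180.0, -0.0, 164.2]
wrist_force: [-0.6, -0.3, 0.6]
grip_width: 0.59
grasp_force: 20.0
```

carry_out:
  targets: [0,0,-0.015,0,120,0,0,-0.05,0,120,0,0,-0.09,0,120,-0.01,-0.012,-0.13,-3,120,-0.03,-0.035,-0.16,-6,120,-0.053,-0.061,-0.185,-10,120,-0.077,-0.089,-0.205,-14,120,-0.102,-0.118,-0.22,-18,120,-0.127,-0.147,-0.225,-22,120,-0.152,-0.176,-0.225,-25,120,-0.175,-0.202,-0.225,-25.3,120,-0.188,-0.218,-0.225,-25.3,120]

```text
time_s: 3.57
position: [0.5818, 0.0257, 0.2597]
orientation: [-179.9, 0.0, -170.8]
wrist_force: [0.7, -0.7, -1.7]
grip_width: 0.588
grasp_force: 20.0
```

carry_out:
  targets: [0,0,0,0,120,0,0,0,0,120,0,0,0,0,120]

```text
time_s: 3.82
position: [0.5802, 0.032, 0.2593]
orientation: [179.9, -0.1, -170.5]
wrist_force: [-0.1, 1.0, -2.3]
grip_width: 0.583
grasp_force: 20.0
```

```bash
python3 look.py w2 .02; python3 - <<'E'
import pickle,numpy as np,cv2
from h import *
s,c,p,d=pickle.load(open('w2.pkl','rb'))
hsv=cv2.cvtColor(p,cv2.COLOR_RGB2HSV).astype(int); P=np.load('w2_P.npy')
m=(hsv[...,1]<40)&(hsv[...,2]>110)
for z in (.03,):
  for r in rects(c,m,z,200): print(z,r, P[int(r[0][1]),int(r[0][0])].round(3))
E
```

```text
3.8167 [0.5802 0.032  0.2593] [ 1.7995e+02 -6.0000e-02 -1.7050e+02] [-0.1  1.  -2.3]
(array([250., 344.]), array([0.8034, 0.069 ], dtype=float32), np.float32(0.1553), np.float32(0.0485), np.float32(99.4))
(array([250., 229.]), array([0.6659, 0.0465], dtype=float32), np.float32(0.1537), np.float32(0.1293), np.float32(99.0))
(array([250., 125.]), array([0.5486, 0.0272], dtype=float32), np.float32(0.1282), np.float32(0.0876), np.float32(99.5))
0.03 (array([339., 348.]), array([0.7854, 0.1763], dtype=float32), np.float32(0.0583), np.float32(0.0296), np.float32(32.1)) [0.767 0.166 0.053]
0.03 (array([255., 313.]), array([0.7581, 0.0619], dtype=float32), np.float32(0.3576), np.float32(0.0444), np.float32(100.7)) [0.555 0.029 0.317]
0.03 (array([250., 253.]), array([0.6805, 0.0488], dtype=float32), np.float32(0.0982), np.float32(0.0891), np.float32(99.4)) [0.571 0.03  0.257]
0.03 (array([491., 197.]), array([0.576 , 0.2879], dtype=float32), np.float32(0.0685), np.float32(0.0514), np.float32(21.0)) [0.573 0.295 0.025]
0.03 (array([250., 149.]), array([0.5637, 0.0298], dtype=float32), np.float32(0.0677), np.float32(0.0524), np.float32(99.4)) [0.564 0.03  0.031]
0.03 (array([324., 177.]), array([0.5806, 0.1139], dtype=float32), np.float32(0.1207), np.float32(0.0287), np.float32(19.3)) [0.586 0.119 0.001]
0.03 (array([ 4., 92.]), array([ 0.5506, -0.2138], dtype=float32), np.float32(0.1432), np.float32(0.0142), np.float32(178.5)) [ 0.55  -0.23   0.011]
0.03 (array([430., 129.]), array([0.5187, 0.2211], dtype=float32), np.float32(0.2481), np.float32(0.105), np.float32(12.6)) [0.514 0.217 0.009]
```

View pics/w2.png

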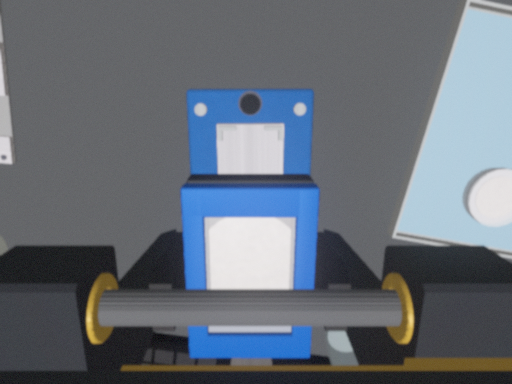

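The wrist view shows the held blue-lid holder at (250,265), the nest's front half at (250,150), and the stop post at (250,104). I'll fix the nest position from these.

```bash
python3 - <<'E'
import pickle,numpy as np,cv2
from bench import env
from h import *
s,c,p,d=pickle.load(open('w2.pkl','rb')); P=np.load('w2_P.npy')
hsv=cv2.cvtColor(p,cv2.COLOR_RGB2HSV).astype(int)
a=np.radians(9.45); ex=np.array([np.cos(a),np.sin(a)]); ey=np.array([-ex[1],ex[0]])
roi=np.zeros((384,512),bool); roi[92:118,236:266]=1
m=roi&(hsv[...,2]<60); v,u=np.nonzero(m); print("post px",u.mean(),v.mean(),m.sum(),P[104,250])
q=plane(c,[[u.mean(),v.mean()]],.068)[0]; print("nest via post",q+.066*ex)
b=(hsv[...,0]>100)&(hsv[...,0]<125)&(hsv[...,1]>130)
L=[];Rr=[]
for r in range(100,165,5):
    u=np.nonzero(b[r,170:330])[0]+170; L.append(plane(c,[[u.min(),r]],.02)[0]);Rr.append(plane(c,[[u.max(),r]],.02)[0])
L,Rr=np.array(L),np.array(Rr)
print("base lateral L,R",(L@ey).mean().round(4),(Rr@ey).mean().round(4),"mid",((L@ey).mean()+(Rr@ey).mean())/2)
u0=np.nonzero(b[:,250])[0].min(); print("front edge x", plane(c,[[250,u0]],.02)[0]@ex, "light front", plane(c,[[250,124]],.03)[0]@ex)
# top camera
D=np.load('top0.npz');p=D['p'];t=env.camera_params('top');hsv=cv2.cvtColor(p,cv2.COLOR_RGB2HSV).astype(int)
m=(hsv[...,1]<60)&(hsv[...,2]>110);m[:,:225]=0;m[:,280:]=0;m[:160]=0;m[215:]=0
for r in rects(t,m,.03,60):print("top light",r, r[1]@ex,r[1]@ey)
C=[]
for n in('top','scene'):
    D=np.load(n+'0.npz');h=cv2.cvtColor(D['p'],cv2.COLOR_RGB2HSV).astype(int)
    m=((h[...,0]<6)|(h[...,0]>174))&(h[...,1]>140)&(h[...,2]>80)
    k,l,st,ce=cv2.connectedComponentsWithStats(m.astype(np.uint8)); i=[j for j in range(1,k) if st[j,4]>50 and 220<ce[j,0]<290]
    print(n,ce[i],st[i]); C.append(ray(env.camera_params(n),*ce[i[0]]))
(o1,d1),(o2,d2)=C; t1,t2=np.linalg.lstsq(np.stack([d1,-d2],1),o2-o1,rcond=None)[0]
B=(o1+d1*t1+o2+d2*t2)/2; print("ball",B,"gap",np.linalg.norm(o1+d1*t1-o2-d2*t2),"nest via ball",B[:2]-.115*ex)
E
```

```text
post px nan nan 0 [0.51873627 0.02225096 0.06828267]
nest via post [nan nan]
base lateral L,R -0.1267 0.0003 mid -0.06324343019868336
front edge x 0.5284422084497036 light front 0.5357360341256895
top light (array([252., 183.]), array([0.5839, 0.0329], dtype=float32), np.float32(0.0926), np.float32(0.0675), np.float32(10.0)) 0.5813777659864938 -0.0634151711881715
top light (array([253., 191.]), array([0.5693, 0.0351], dtype=float32), np.float32(0.194), np.float32(0.1934), np.float32(0.5)) 0.5673371306823939 -0.058847902334672166
top [[242.56896552 125.47413793]] [[237 120  12  12 116]]
scene [[265.18181818 236.90909091]] [[259 231  13  13 132]]
ball [0.69800934 0.05281899 0.31414752] gap 0.0013066618577027653 nest via ball [0.58456998 0.03393751]<stdin>:8: RuntimeWarning: Mean of empty slice.
  ret = ret.dtype.type(ret / rcount)
<stdin>:9: RuntimeWarning: Mean of empty slice.
```

```bash
python3 - <<'E'
import pickle,numpy as np,cv2
from h import *
s,c,p,d=pickle.load(open('w2.pkl','rb')); P=np.load('w2_P.npy')
hsv=cv2.cvtColor(p,cv2.COLOR_RGB2HSV).astype(int)
b=(hsv[...,0]>100)&(hsv[...,0]<125)&(hsv[...,1]>130)&(P[...,2]>.2)&(P[...,2]<.28)
print("lid z percentiles",np.percentile(P[b][:,2],[2,25,50,75,98]).round(4))
v,u=np.nonzero(b&(P[...,2]>.245)); pts=np.c_[u,v]
w=plane(c,pts,np.median(P[b][:,2])); y=np.radians(s['orientation'][2]); e=w-s['position'][:2]
tx=e@[np.cos(y),np.sin(y)]; ty=e@[np.sin(y),-np.cos(y)]
print("tool x range",np.percentile(tx,[0,1,99,100]).round(4),"tool y",np.percentile(ty,[0,1,99,100]).round(4))
for r in range(170,196,3): print(r,P[r,250].round(4),p[r,250])
a=np.radians(9.45)
print(shift(s,[.5841,.0332,.0568],189.45))
print(cv2.minAreaRect(np.c_[tx,ty].astype(np.float32)))
E
```

```text
lid z percentiles [0.2539 0.2578 0.2583 0.2587 0.2595]
tool x range [-0.0384 -0.0383  0.0381  0.0385] tool y [-0.0266 -0.0259  0.0252  0.0258]
170 [0.5852 0.0335 0.0305] [210 208 213]
173 [0.5881 0.0339 0.0319] [180 178 184]
176 [0.5441 0.026  0.2386] [53 55 69]
179 [0.5439 0.0259 0.2448] [63 62 76]
182 [0.5448 0.0261 0.246 ] [ 83  89 107]
185 [0.5436 0.0258 0.2556] [ 50  74 122]
188 [0.5444 0.026  0.2571] [ 58 108 183]
191 [0.545  0.0261 0.259 ] [ 81 143 222]
194 [0.5462 0.0263 0.2587] [ 78 142 222]
[-0.0041  0.0005  0.2025  0.0466]
((-5.4564327001571655e-05, -0.00038970261812210083), (0.07681796699762344, 0.05231545493006706), 0.47646191716194153)
```

Holder is centred in the grip. Lowering to just above the nest floor.

carry_out:
  targets: [-0.004,0,0.03,0,120,-0.004,0,0.065,0,120,-0.004,0,0.1,0,120,-0.004,0,0.13,0,120,-0.004,0,0.15,0,120,-0.004,0,0.16,0,120,-0.004,0,0.163,0,120,-0.004,0,0.163,0,120,-0.004,0,0.163,0,120]

```text
time_s: 4.62
position: [0.5857, 0.0323, 0.098]
orientation: [180.0, 0.1, -170.5]
wrist_force: [-0.7, -0.6, -1.6]
grip_width: 0.589
grasp_force: 20.0
```

```bash
python3 - <<'E'
from bench import env
from h import *
s=env.sense(); print(s['position'],s['orientation'],shift(s,[.5841,.0332,.0568],189.45),s['wrist_force'])
E
```

```text
[0.58569841 0.03226626 0.09804068] [ 1.79996741e+02  1.21941778e-01 -1.70510357e+02] [0.0014 0.0012 0.0412 0.0396] [-0.72596379 -0.57935624 -1.58521984]
```

carry_out:
  targets: [0,0,0,0,120,0,0,0,0,120,0,0,0,0,120,0,0,0,0,120]

```text
time_s: 4.95
position: [0.5851, 0.0317, 0.0974]
orientation: [-180.0, 0.1, -170.6]
wrist_force: [-0.8, -0.3, -1.7]
grip_width: 0.593
grasp_force: 20.0
```

carry_out:
  targets: [0.001,0.0015,0.008,0,120,0.001,0.0015,0.018,0,120,0.001,0.0015,0.026,0,120,0.001,0.0015,0.032,0,120,0.001,0.0015,0.036,0,120,0.001,0.0015,0.039,0,120,0.001,0.0015,0.0405,0,120,0.001,0.0015,0.0405,0,120,0.001,0.0015,0.0405,0,120]

```text
time_s: 5.7
position: [0.5831, 0.0329, 0.0567]
orientation: [180.0, -0.1, -170.6]
wrist_force: [-4.6, -0.3, 6.7]
grip_width: 0.591
grasp_force: 20.0
```

carry_out:
  targets: [0,0,0,0,60,0,0,0,0,60,0,0,0,0,60,0,0,0,0,60,0,0,-0.01,0,60,0,0,-0.03,0,60,0,0,-0.06,0,60,0,0,-0.1,0,60,0.01,0,-0.14,0,60,0.02,0,-0.18,0,60,0.03,0,-0.2,0,60,0.03,0,-0.2,0,60]

```text
time_s: 6.7
position: [0.5553, 0.0278, 0.2621]
orientation: [-180.0, 0.5, -170.6]
wrist_force: [0.9, -0.1, -1.4]
grip_width: 0.765
grasp_force: 0.0
```

```bash
python3 look.py w3 .0555; python3 - <<'E'
import numpy as np
P=np.load('w3_P.npy'); print([(v,P[v,250].round(4)) for v in range(90,290,10)])
E
```

```text
6.7 [0.5553 0.0278 0.2621] [-179.98    0.49 -170.59] [ 0.9 -0.1 -1.4]
(array([279., 333.]), array([0.7405, 0.0939], dtype=float32), np.float32(0.0471), np.float32(0.0227), np.float32(99.4))
(array([223., 334.]), array([0.7521, 0.0276], dtype=float32), np.float32(0.047), np.float32(0.0241), np.float32(99.4))
(array([250., 198.]), array([0.5953, 0.0351], dtype=float32), np.float32(0.1871), np.float32(0.1155), np.float32(9.7))
[(90, array([0.4837, 0.0162, 0.0006])), (100, array([0.4939, 0.0179, 0.0026])), (110, array([5.042e-01, 1.960e-02, 5.000e-04])), (120, array([0.5101, 0.0205, 0.0616])), (130, array([0.5183, 0.0218, 0.0691])), (140, array([0.5272, 0.0233, 0.069 ])), (150, array([0.5424, 0.0259, 0.0306])), (160, array([0.548 , 0.0268, 0.0552])), (170, array([0.5579, 0.0284, 0.0547])), (180, array([0.568 , 0.0301, 0.0539])), (190, array([0.5783, 0.0318, 0.0535])), (200, array([0.5882, 0.0334, 0.0546])), (210, array([0.599 , 0.0352, 0.0538])), (220, array([0.61  , 0.037 , 0.0528])), (230, array([0.6194, 0.0386, 0.0565])), (240, array([0.6458, 0.043 , 0.0216])), (250, array([0.6587, 0.0451, 0.0203])), (260, array([0.671 , 0.0472, 0.0208])), (270, array([0.6832, 0.0492, 0.0219])), (280, array([0.6967, 0.0514, 0.021 ]))]
```

View pics/w3.png

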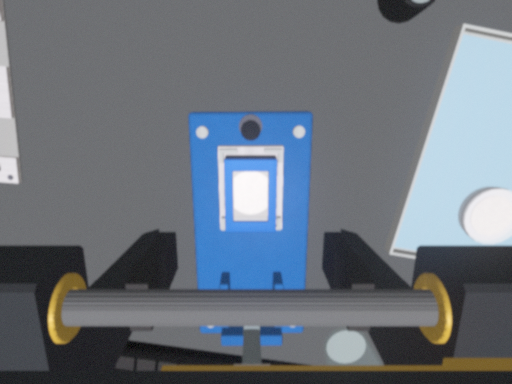

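The holder lies flat in the nest (lid at (250,190), depth 0.055 ± 0.001). Next: up and over to the lever ball.

carry_out:
  targets: [0,0,-0.035,0,0,0,0,-0.075,0,0,-0.01,0,-0.11,0,0,-0.035,0,-0.135,0,0,-0.065,0.001,-0.138,0,0,-0.095,0.001,-0.138,0,0,-0.12,0.001,-0.138,0,0,-0.138,0.001,-0.138,0,0,-0.1445,0.001,-0.138,0,0,-0.1445,0.001,-0.138,0,0,-0.1445,0.001,-0.138,0,0,-0.1445,0.001,-0.138,0,0]

```text
time_s: 7.75
position: [0.6955, 0.0524, 0.394]
orientation: [-180.0, -0.1, -170.6]
wrist_force: [-0.1, -0.5, 0.0]
grip_width: 0.999
grasp_force: 0.0
```

```bash
python3 - <<'E'
from bench import env
from h import *
s=env.sense(); print(s['position'],s['orientation'],shift(s,[.6977,.0523,.317],189.45),s['q'].round(1))
p,d=env.capture("wrist");c=env.camera_params("wrist")
h=cv2.cvtColor(p,cv2.COLOR_RGB2HSV).astype(int)
m=((h[...,0]<6)|(h[...,0]>174))&(h[...,1]>140)&(h[...,2]>60)
for r in rects(c,m,.311,30):print(r)
P=cloud(c,d); print(P[m].mean(0))
E
```

```text
[0.69547636 0.05243982 0.39396744] [-1.79997161e+02 -6.00596127e-02 -1.70568923e+02] [-0.0022 -0.0005  0.077  -0.0189] [-10.3  30.8   3.7  70.3  -1.9  79.   92.8]
(array([250., 215.]), array([0.6991, 0.0529], dtype=float32), np.float32(0.0378), np.float32(0.0354), np.float32(3.6))
[0.69490889 0.05210918 0.32261072]
```

carry_out:
  targets: [-0.0025,0,0.03,0,0,-0.0025,0,0.055,0,0,-0.0025,0,0.072,0,0,-0.0025,0,0.078,0,0,-0.0025,0,0.078,0,0,-0.0025,0,0.078,0,0]

```text
time_s: 8.3
position: [0.6989, 0.0531, 0.3175]
orientation: [-180.0, 0.1, -170.6]
wrist_force: [0.5, 0.3, -0.3]
grip_width: 0.998
grasp_force: 0.0
```

carry_out:
  targets: [0,0,0,0,180,0,0,0,0,180,0,0,0,0,180,0,0,0,0,180,0,0,0,0,180,0,0,0,0,180,0,0,0,0,180,0,0,0,0,180]
  newtons: 45

```text
time_s: 8.97
position: [0.6988, 0.0532, 0.3162]
orientation: [-180.0, -0.0, -170.5]
wrist_force: [-0.4, 0.0, 0.5]
grip_width: 0.418
grasp_force: 0.0
```

carry_out:
  targets: [0,0,0,0,180,0,0,0,0,180,0,0,0,0,180]

```text
time_s: 9.22
position: [0.6988, 0.0531, 0.3163]
orientation: [-180.0, 0.0, -170.5]
wrist_force: [-0.2, -0.1, 0.2]
grip_width: 0.379
grasp_force: 44.5
```

```bash
python3 - <<'E'
import numpy as np
L=.2618; e0=np.radians(86.7)
for th in np.linspace(0,1.40,24+1): print(round(th,3), np.round([L*np.cos(e0-th)-L*np.cos(e0), L*np.sin(e0)-L*np.sin(e0-th)],4))
E
```

```text
0.0 [0. 0.]
0.058 [0.0152 0.0013]
0.117 [0.0303 0.0035]
0.175 [0.0453 0.0066]
0.233 [0.06   0.0106]
0.292 [0.0745 0.0154]
0.35 [0.0887 0.021 ]
0.408 [0.1025 0.0275]
0.467 [0.116  0.0347]
0.525 [0.129  0.0428]
0.583 [0.1415 0.0515]
0.642 [0.1534 0.061 ]
0.7 [0.1648 0.0712]
0.758 [0.1756 0.082 ]
0.817 [0.1857 0.0934]
0.875 [0.1952 0.1054]
0.933 [0.2039 0.1179]
0.992 [0.2119 0.1309]
1.05 [0.2191 0.1444]
1.108 [0.2256 0.1582]
1.167 [0.2312 0.1724]
1.225 [0.2359 0.187 ]
1.283 [0.2398 0.2017]
1.342 [0.2429 0.2167]
1.4 [0.2451 0.2318]
```

carry_out:
  targets: [0.015,0,0.0015,0,180,0.03,0,0.0035,0,180,0.0455,0,0.0065,0,180,0.06,0,0.0105,0,180,0.0745,0,0.0155,0,180,0.0885,0,0.021,0,180,0.1025,0,0.0275,0,180,0.116,0,0.0345,0,180,0.129,0,0.043,0,180,0.1415,0,0.0515,0,180,0.1535,0,0.061,0,180,0.165,0,0.071,0,180]

```text
time_s: 10.22
position: [0.5376, 0.0255, 0.2463]
orientation: [-179.9, 0.3, -170.6]
wrist_force: [5.3, -1.3, 0.1]
grip_width: 0.374
grasp_force: 44.3
```

carry_out:
  targets: [0.011,0,0.011,0,180,0.021,0,0.0225,0,180,0.0305,0,0.0345,0,180,0.039,0,0.047,0,180,0.047,0,0.06,0,180,0.054,0,0.0735,0,180,0.0605,0,0.087,0,180,0.066,0,0.1015,0,180,0.071,0,0.116,0,180,0.075,0,0.1305,0,180,0.078,0,0.1455,0,180]

```text
time_s: 11.13
position: [0.4602, 0.0123, 0.1]
orientation: [-179.9, 0.2, -170.6]
wrist_force: [1.7, -4.1, 4.9]
grip_width: 0.373
grasp_force: 43.8
```

carry_out:
  targets: [0.001,0,0.006,0,180,0.0015,0,0.011,0,180,0.002,0,0.0155,0,180,0.002,0,0.018,0,180,0.002,0,0.02,0,180,0.002,0,0.02,0,180,0.002,0,0.02,0,180]

```text
time_s: 11.72
position: [0.4579, 0.0119, 0.0812]
orientation: [-179.9, 0.1, -170.6]
wrist_force: [-3.3, -4.7, 17.1]
grip_width: 0.372
grasp_force: 42.9
```

carry_out:
  targets: [0,0,0.003,0,180,0,0,0.005,0,180,0,0,0.005,0,180,0,0,0.005,0,180]

```text
time_s: 12.05
position: [0.4588, 0.012, 0.0777]
orientation: [-179.9, 0.2, -170.6]
wrist_force: [-7.8, -4.3, 39.7]
grip_width: 0.363
grasp_force: 42.6
```

```bash
python3 look.py w4 .07; python3 - <<'E'
import pickle,numpy as np,cv2
from h import *
s,c,p,d=pickle.load(open('w4.pkl','rb')); P=np.load('w4_P.npy')
h=cv2.cvtColor(p,cv2.COLOR_RGB2HSV).astype(int)
m=((h[...,0]<6)|(h[...,0]>174))&(h[...,1]>140)&(h[...,2]>60)
print(m.sum(),P[m][:,2].max() if m.any() else 0, np.percentile(P[m],95,axis=0) if m.any() else 0)
E
```

```text
12.05 [0.4588 0.012  0.0777] [-1.7994e+02  1.6000e-01 -1.7062e+02] [-7.8 -4.3 39.7]
(array([298., 343.]), array([0.4914, 0.0403], dtype=float32), np.float32(0.0307), np.float32(0.0165), np.float32(73.8))
(array([201., 343.]), array([ 0.4999, -0.0038], dtype=float32), np.float32(0.0293), np.float32(0.0178), np.float32(111.8))
4967 0.1993582198906516 [0.45308306 0.02429852 0.09725396]
```

View pics/w4.png

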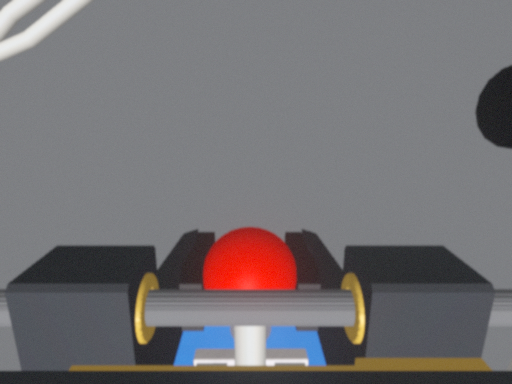

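Ball centre is at z≈0.08 and the force has climbed to 40 N, so the lever is on its stop. Now guiding it back up along the arc.

carry_out:
  targets: [-0.002,0,-0.018,0,180,-0.005,0,-0.033,0,180,-0.009,0,-0.048,0,180,-0.014,0,-0.0625,0,180,-0.0195,0,-0.077,0,180,-0.026,0,-0.0905,0,180,-0.033,0,-0.104,0,180,-0.041,0,-0.117,0,180,-0.05,0,-0.1295,0,180,-0.0595,0,-0.1415,0,180,-0.0695,0,-0.153,0,180,-0.08,0,-0.164,0,180]

```text
time_s: 13.1
position: [0.5385, 0.0257, 0.2399]
orientation: [-179.9, 0.3, -170.6]
wrist_force: [12.9, -1.5, -11.6]
grip_width: 0.362
grasp_force: 45.7
```

carry_out:
  targets: [-0.0115,0,-0.01,0,180,-0.0235,0,-0.0195,0,180,-0.036,0,-0.0285,0,180,-0.049,0,-0.0365,0,180,-0.0625,0,-0.0435,0,180,-0.0765,0,-0.05,0,180,-0.0905,0,-0.0555,0,180,-0.105,0,-0.0605,0,180,-0.12,0,-0.0645,0,180,-0.135,0,-0.0675,0,180,-0.15,0,-0.07,0,180,-0.165,0,-0.071,0,180]

```text
time_s: 14.1
position: [0.6984, 0.0531, 0.3087]
orientation: [-180.0, -0.2, -170.6]
wrist_force: [-4.2, -1.4, -2.7]
grip_width: 0.36
grasp_force: 45.4
```

carry_out:
  targets: [0,0,0,0,180,0,0,0,0,180]

```text
time_s: 14.27
position: [0.698, 0.053, 0.3087]
orientation: [-180.0, -0.2, -170.6]
wrist_force: [-0.1, -0.9, -6.0]
grip_width: 0.364
grasp_force: 45.4
```

carry_out:
  targets: [0,0,0,0,0,0,0,0,0,0,0,0,0,0,0,0,0,0,0,0,0,0,0,0,0,0,0,0,0,0,0,0,-0.02,0,0,0,0,-0.055,0,0,0,0,-0.085,0,0,0.02,0,-0.09,0,0,0.05,0,-0.09,0,0,0.085,0,-0.085,0,0]

```text
time_s: 15.27
position: [0.6153, 0.0395, 0.3959]
orientation: [-180.0, 0.2, -170.5]
wrist_force: [0.6, 0.2, 0.9]
grip_width: 1.0
grasp_force: 0.0
```

carry_out:
  targets: [0.03,0,0.02,0,0,0.05,0,0.055,0,0,0.06,0,0.09,0,0,0.06,0,0.12,0,0,0.06,0,0.132,0,0,0.06,0,0.132,0,0,0.06,0,0.132,0,0,0.06,0,0.132,0,0]

```text
time_s: 15.93
position: [0.5568, 0.0295, 0.2641]
orientation: [-180.0, 0.1, -170.5]
wrist_force: [-0.8, 0.3, -1.1]
grip_width: 1.003
grasp_force: 0.0
```

```bash
python3 look.py w5 .05; python3 - <<'E'
import pickle,numpy as np,cv2
from bench import env
from h import *
s,c,p,d=pickle.load(open('w5.pkl','rb')); P=np.load('w5_P.npy')
h=cv2.cvtColor(p,cv2.COLOR_RGB2HSV).astype(int)
b=((h[...,0]>100)&(h[...,0]<125)&(h[...,1]>130)&(P[...,2]>.042)&(P[...,2]<.065)).astype(np.uint8)
k,l,st,ce=cv2.connectedComponentsWithStats(b)
for i in range(1,k):
  if st[i,4]>300:
    z=np.median(P[l==i][:,2]); print(st[i],z,rects(c,l==i,z,100))
p,d=env.capture("top"); cv2.imwrite("pics/top1.png",p[:,:,::-1]); np.savez("top1.npz",p=p,d=d)
t=env.camera_params("top");h=cv2.cvtColor(p,cv2.COLOR_RGB2HSV).astype(int)
print("ball",rects(t,((h[...,0]<6)|(h[...,0]>174))&(h[...,1]>140)&(h[...,2]>60),.311,30))
print(shift(s,[.4854,-.2838,.262],185))
E
```

```text
15.9333 [0.5568 0.0295 0.2641] [-1.7999e+02  1.4000e-01 -1.7055e+02] [-0.8  0.3 -1.1]
(array([277., 333.]), array([0.7458, 0.0954], dtype=float32), np.float32(0.0491), np.float32(0.023), np.float32(99.4))
(array([222., 333.]), array([0.7569, 0.0282], dtype=float32), np.float32(0.048), np.float32(0.023), np.float32(99.4))
(array([249., 198.]), array([0.598 , 0.0357], dtype=float32), np.float32(0.1909), np.float32(0.1176), np.float32(9.7))
[ 224  157   50   73 1601] 0.05103694688338053 [(array([249., 193.]), array([0.5841, 0.0328], dtype=float32), np.float32(0.0759), np.float32(0.0491), np.float32(9.4))]
[220 327  22  18 356] 0.05455162439389523 [(array([230., 336.]), array([0.7514, 0.0396], dtype=float32), np.float32(0.024), np.float32(0.0227), np.float32(99.4))]
[259 328  22  17 356] 0.054658422990652974 [(array([269., 336.]), array([0.7447, 0.0834], dtype=float32), np.float32(0.024), np.float32(0.0214), np.float32(99.4))]
ball [(array([344., 130.]), array([ 0.6882, -0.2343], dtype=float32), np.float32(0.0238), np.float32(0.0198), np.float32(178.9)), (array([243., 125.]), array([0.7006, 0.0526], dtype=float32), np.float32(0.0315), np.float32(0.0296), np.float32(90.5))]
[ 1.2190e-01 -2.9730e-01  2.1000e-03  4.4511e+00]
```

View pics/w5.png

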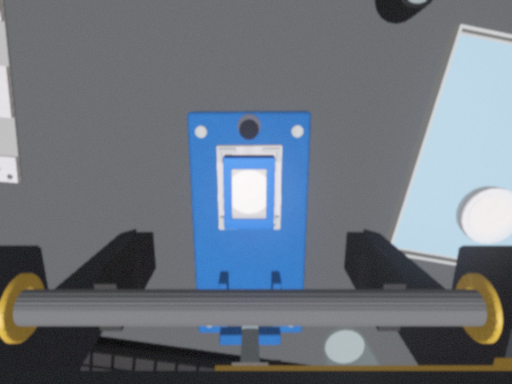

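carry_out:
  targets: [0.012,-0.03,0,0,0,0.026,-0.064,0,1,0,0.04,-0.098,0,2,0,0.054,-0.132,0,3,0,0.068,-0.166,0,4,0,0.082,-0.2,0,4.5,0,0.096,-0.234,0,4.5,0,0.11,-0.268,0,4.5,0,0.118,-0.287,0,4.5,0,0.122,-0.297,0,4.5,0,0.122,-0.297,0,4.5,0,0.122,-0.297,0,4.5,0]

```text
time_s: 17.03
position: [0.4849, -0.2827, 0.2631]
orientation: [180.0, 0.1, -175.0]
wrist_force: [-0.4, -0.1, 0.2]
grip_width: 0.996
grasp_force: 0.0
```

```bash
python3 look.py w6 .02; python3 - <<'E'
import pickle,numpy as np,cv2
from h import *
for n in('w3','w5'):
  s,c,p,d=pickle.load(open(n+'.pkl','rb')); P=np.load(n+'_P.npy')
  h=cv2.cvtColor(p,cv2.COLOR_RGB2HSV).astype(int)
  b=(h[...,0]>100)&(h[...,0]<125)&(h[...,1]>130); lid=b&(P[...,2]>.042)&(P[...,2]<.065); lid[260:]=0; base=b&(P[...,2]<.025)&(P[...,2]>.012)
  v=np.mgrid[:384,:512][0]
  print(n,"lid",np.median(P[lid][:,2]),"halves",np.median(P[lid&(v<193)][:,2]),np.median(P[lid&(v>193)][:,2]),"base(20mm)",np.median(P[base][:,2]),"post",P[125:140,246:254,2].max())
s,c,p,d=pickle.load(open('w6.pkl','rb')); P=np.load('w6_P.npy'); h=cv2.cvtColor(p,cv2.COLOR_RGB2HSV).astype(int)
m=(h[...,1]<50)&(h[...,2]>100)
for r in rects(c,m,.009,300): print(r,P[int(r[0][1]),int(r[0][0])].round(3))
E
```

```text
17.0333 [ 0.4849 -0.2827  0.2631] [ 1.7997e+02  6.0000e-02 -1.7502e+02] [-0.4 -0.1  0.2]
(array([473., 236.]), array([ 0.5601, -0.0086], dtype=float32), np.float32(0.1034), np.float32(0.0655), np.float32(10.4))
w3 lid 0.0559886783502802 halves 0.05593253722320982 0.056031619848192465 base(20mm) 0.021156819231108594 post 0.07070258253394902
w5 lid 0.05103694688338053 halves 0.05094161314014784 0.05113896075059432 base(20mm) 0.021158918836445988 post 0.07107375823801443
(array([251., 327.]), array([ 0.7111, -0.2629], dtype=float32), np.float32(0.5988), np.float32(0.1071), np.float32(94.9)) [ 0.705 -0.262  0.001]
(array([ 37., 253.]), array([ 0.6257, -0.5268], dtype=float32), np.float32(0.0822), np.float32(0.0499), np.float32(34.2)) [ 0.456 -0.337  0.309]
(array([ 75., 226.]), array([ 0.5807, -0.4792], dtype=float32), np.float32(0.0662), np.float32(0.0546), np.float32(21.9)) [ 0.569 -0.466  0.035]
(array([266., 132.]), array([ 0.4838, -0.2662], dtype=float32), np.float32(0.5649), np.float32(0.3187), np.float32(95.0)) [ 0.415 -0.289  0.385]
```

View pics/w6.png

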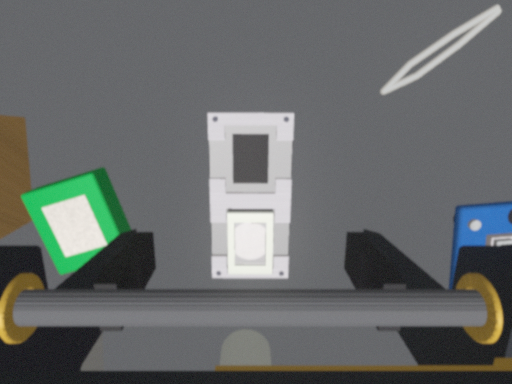

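Lid went from 56.0 mm to 51.0 mm (with a 1.1 mm bias), i.e. shut. The image shows the empty pocket at (250,158) and the white holder at (250,243). Now measuring the pocket.

```bash
python3 - <<'E'
import pickle,numpy as np,cv2
from bench import env
from h import *
s,c,p,d=pickle.load(open('w6.pkl','rb')); P=np.load('w6_P.npy'); g=cv2.cvtColor(p,cv2.COLOR_RGB2GRAY)
m=np.zeros_like(g); m[105:285,190:310]=(g[105:285,190:310]>115); 
for r in rects(c,m,.009,300): print("plate",r)
r=[r for r in rects(c,m,.009,3000)][0]; ctr=r[1]; a=np.radians(r[4] if r[4]<90 else r[4]-180); ex=np.array([np.cos(a),np.sin(a)])
print("pocket from plate",ctr-.0475*ex)
w=np.zeros_like(g); w[125:190,225:280]=(g[125:190,225:280]<80)
for r in rects(c,w,.004,100): print("window floor",r)
for z in (0,.004):
  for r in rects(c,w,z,100): print(z,r)
# pocket floor outline from mid grey
for row in (140,150,158,165,175): print(row,"".join(f"{x:4d}" for x in g[row,204:300:3]))
print("col250", [(i,int(g[i,235])) for i in range(108,215,3)])
# done holder white lid top z .024
q=np.zeros_like(g); q[208:280,222:280]=(p[208:280,222:280].min(-1)>225)
for r in rects(c,q,.024,100): print("white",r)
E
```

```text
plate (array([253., 196.]), array([ 0.5337, -0.2759], dtype=float32), np.float32(0.2042), np.float32(0.1017), np.float32(4.9))
pocket from plate [ 0.4863736  -0.27995732]
140  106 128 209 212 212 210 211 205 205 191  94  86  87  86  85  87  84  83  85  85  80 100 199 200 207 213 211 211 211 204 116 109
150  106 112 193 204 203 204 202 203 202 191  89  85  85  87  88  88  84  87  88  84  81 102 198 200 201 199 199 200 199 182 109 110
158  108 107 190 202 202 201 202 202 203 195  93  84  83  84  84  89  87  84  82  84  84 114 198 201 200 200 200 198 199 160 108 111
165  110 109 188 201 202 202 202 203 202 194  92  85  85  85  84  85  84  83  84  84  86 113 199 200 199 199 199 199 199 154 111 111
175  107 107 185 199 199 200 199 200 201 193  95  84  88  83  83  87  85  87  87  83  84 125 197 198 198 198 199 197 198 142 107 110
col250 [(108, 110), (111, 126), (114, 212), (117, 216), (120, 217), (123, 215), (126, 206), (129, 204), (132, 198), (135, 94), (138, 89), (141, 83), (144, 86), (147, 85), (150, 82), (153, 87), (156, 87), (159, 85), (162, 85), (165, 84), (168, 86), (171, 86), (174, 85), (177, 86), (180, 87), (183, 163), (186, 199), (189, 199), (192, 178), (195, 216), (198, 218), (201, 217), (204, 217), (207, 213), (210, 117), (213, 222)]
white (array([250., 243.]), array([ 0.5787, -0.2742], dtype=float32), np.float32(0.0729), np.float32(0.0499), np.float32(4.9))
```

```bash
python3 - <<'E'
import pickle,numpy as np,cv2
from h import *
s,c,p,d=pickle.load(open('w6.pkl','rb')); g=cv2.cvtColor(p,cv2.COLOR_RGB2GRAY)
a=np.radians(4.95); ex=np.array([np.cos(a),np.sin(a)]); ey=np.array([-ex[1],ex[0]])
m=np.zeros_like(g); m[105:290,190:310]=(g[105:290,190:310]>155)
for r in rects(c,m,.009,1000): print("plate",r,"pocket",r[1]-.0475*ex)
w=np.zeros_like(g); w[128:190,228:275]=(g[128:190,228:275]<140)
for r in rects(c,w,.004,100): print("window z.004",r, r[1]@ex,r[1]@ey)
# subpixel edges along tool x (col 245) and y
def edge(prof,i0,t):
    for i in range(len(prof)-1):
        if (prof[i]-t)*(prof[i+1]-t)<=0: return i0+i+(t-prof[i])/(prof[i+1]-prof[i]+1e-9)
G=g.astype(float)
for row in (122,140,158,175,200): 
    l=edge(G[row,200:225],200,160); r=edge(G[row,300:275:-1],0,160); r=300-r
    A=plane(c,[[l,row],[r,row]],.009); print(row,l,r,"width",np.hypot(*(A[0]-A[1])).round(4),"ey mid",(A.mean(0)@ey).round(4))
f=np.mean([plane(c,[[u,edge(G[105:120,u],105,160)]],.009)[0]@ex for u in (225,250,270)]); print("front ex",f,"pocket ex (plate)",f+.098-.0475)
print("pocket ex via white",np.array([.5787,-.2742])@ex-.095,"ey",np.array([.5787,-.2742])@ey)
E
```

```text
plate (array([250., 193.]), array([ 0.5316, -0.2782], dtype=float32), np.float32(0.198), np.float32(0.0937), np.float32(4.7)) pocket [ 0.48427716 -0.2822986 ]
window z.004 (array([250., 158.]), array([ 0.484 , -0.2822], dtype=float32), np.float32(0.0543), np.float32(0.0387), np.float32(4.9)) 0.4578448464368703 -0.322910109664771
122 206.85365853656455 293.7441860465176 width 0.0933 ey mid -0.3226
140 207.84210526313572 292.5555555555679 width 0.0922 ey mid -0.3227
158 209.14285714285307 291.00000000003126 width 0.0904 ey mid -0.3229
175 209.28571428570612 290.485714285729 width 0.0909 ey mid -0.3231
200 208.999999999975 290.7560975609816 width 0.0934 ey mid -0.3231
front ex 0.4068028268316593 pocket ex (plate) 0.45730282683165935
pocket ex via white 0.4578819453746745 ey -0.32311125712162275
```

carry_out:
  targets: [-0.014,0.033,0,0,0,-0.028,0.068,0,-1,0,-0.042,0.102,0,-2,0,-0.056,0.137,0,-3,0,-0.07,0.171,0,-4,0,-0.085,0.206,0,-4.5,0,-0.099,0.24,0,-4.5,0,-0.112,0.272,0,-4.5,0,-0.122,0.295,0,-4.5,0,-0.126,0.3055,0,-4.5,0,-0.126,0.3055,0,-4.5,0,-0.126,0.3055,0,-4.5,0]

```text
time_s: 18.08
position: [0.5829, 0.0318, 0.2626]
orientation: [-180.0, -0.0, -170.5]
wrist_force: [-0.6, -0.0, -0.2]
grip_width: 1.0
grasp_force: 0.0
```

carry_out:
  targets: [0,0,0.03,0,40,0,0,0.065,0,40,0,0,0.1,0,40,0,0,0.125,0,40,0,0,0.14,0,40,0,0,0.145,0,40,0,0,0.145,0,40,0,0,0.145,0,40]

```text
time_s: 18.75
position: [0.5838, 0.0302, 0.1186]
orientation: [-180.0, 0.1, -170.6]
wrist_force: [-0.2, -0.6, -0.2]
grip_width: 0.842
grasp_force: 0.0
```

```bash
python3 - <<'E'
from bench import env
from h import *
s=env.sense(); print(s['position'],s['orientation'],shift(s,[.5841,.0329,.0572],189.45),s['wrist_force'])
E
```

```text
[0.58375239 0.03020636 0.11861649] [-1.79956658e+02  5.03796848e-02 -1.70647521e+02] [-0.0008  0.0026  0.0614 -0.0975] [-0.20340638 -0.60652372 -0.24485444]
```

carry_out:
  targets: [0,0.002,0.02,0,40,0,0.002,0.04,0,40,0,0.002,0.053,0,40,0,0.002,0.06,0,40,0,0.002,0.0612,0,40,0,0.002,0.0612,0,40,0,0.002,0.0612,0,40]

```text
time_s: 19.33
position: [0.5838, 0.0335, 0.0575]
orientation: [-180.0, 0.1, -170.6]
wrist_force: [-0.1, -0.3, -0.3]
grip_width: 0.843
grasp_force: 0.0
```

carry_out:
  targets: [0,0,0,0,120,0,0,0,0,120,0,0,0,0,120,0,0,0,0,120,0,0,0,0,120,0,0,0,0,120]
  newtons: 20

```text
time_s: 19.83
position: [0.5833, 0.0336, 0.057]
orientation: [-180.0, 0.0, -170.6]
wrist_force: [-0.8, -1.3, 4.6]
grip_width: 0.588
grasp_force: 20.0
```

carry_out:
  targets: [0,0,-0.01,0,120,0,0,-0.04,0,120,0,0,-0.08,0,120,0.005,-0.01,-0.12,0,120,0.015,-0.03,-0.15,0,120,0.029,-0.058,-0.175,1,120,0.045,-0.089,-0.195,2,120,0.061,-0.12,-0.2,3,120,0.077,-0.152,-0.2,4,120,0.093,-0.184,-0.2,4.5,120,0.109,-0.215,-0.2,4.5,120,0.125,-0.247,-0.2,4.5,120]

```text
time_s: 20.83
position: [0.4991, -0.2317, 0.2569]
orientation: [180.0, -0.0, -175.0]
wrist_force: [1.7, -0.6, -0.9]
grip_width: 0.587
grasp_force: 20.0
```

carry_out:
  targets: [0.013,-0.026,0,0,120,0.021,-0.041,0,0,120,0.025,-0.048,0,0,120,0.025,-0.048,0,0,120,0.025,-0.048,0,0,120,0.025,-0.048,0,0,120,0.025,-0.048,0,0,120]

```text
time_s: 21.42
position: [0.4804, -0.2787, 0.2565]
orientation: [180.0, 0.0, -174.9]
wrist_force: [0.9, -0.0, -1.9]
grip_width: 0.584
grasp_force: 20.0
```

```bash
python3 look.py w7 .02; python3 - <<'E'
import pickle,numpy as np,cv2
from h import *
s,c,p,d=pickle.load(open('w7.pkl','rb')); P=np.load('w7_P.npy')
hsv=cv2.cvtColor(p,cv2.COLOR_RGB2HSV).astype(int)
b=(hsv[...,0]>100)&(hsv[...,0]<125)&(hsv[...,1]>130)&(P[...,2]>.2)&(P[...,2]<.3)
z=np.median(P[b][:,2]); v,u=np.nonzero(b&(abs(P[...,2]-z)<.006)); w=plane(c,np.c_[u,v],z); e=w-s['position'][:2]; y=np.radians(s['orientation'][2])
tx=e@[np.cos(y),np.sin(y)]; ty=e@[np.sin(y),-np.cos(y)]
print("lid top - TCP",z-s['position'][2],cv2.minAreaRect(np.c_[tx,ty].astype(np.float32)))
print(shift(s,[.4839,-.2822,.0308],184.9))
E
```

```text
21.4167 [ 0.4804 -0.2787  0.2565] [ 1.7995e+02  2.0000e-02 -1.7488e+02] [ 0.9 -0.  -1.9]
(array([250., 337.]), array([ 0.6959, -0.2595], dtype=float32), np.float32(0.1446), np.float32(0.0318), np.float32(95.0))
(array([482., 227.]), array([ 0.5306, -0.0134], dtype=float32), np.float32(0.0661), np.float32(0.044), np.float32(100.6))
(array([249., 227.]), array([ 0.5635, -0.2713], dtype=float32), np.float32(0.1464), np.float32(0.1328), np.float32(95.1))
lid top - TCP -0.006078449236209649 ((0.00017264112830162048, -0.0003973189741373062), (0.07648535817861557, 0.052274711430072784), 0.06417881697416306)
[-0.0031 -0.0038  0.2257  0.2178]
```

carry_out:
  targets: [-0.003,-0.004,0.03,0,120,-0.003,-0.004,0.065,0,120,-0.003,-0.004,0.1,0,120,-0.003,-0.004,0.135,0,120,-0.003,-0.004,0.165,0,120,-0.003,-0.004,0.183,0,120,-0.003,-0.004,0.19,0,120,-0.003,-0.004,0.192,0,120,-0.003,-0.004,0.192,0,120,-0.003,-0.004,0.192,0,120,-0.003,-0.004,0.192,0,120,-0.003,-0.004,0.192,0,120]

```text
time_s: 22.47
position: [0.4837, -0.2847, 0.0658]
orientation: [-179.9, 0.1, -175.0]
wrist_force: [1.3, -0.2, -2.5]
grip_width: 0.589
grasp_force: 20.0
```

```bash
python3 - <<'E'
from bench import env
from h import *
s=env.sense(); print(s['position'],s['orientation'],shift(s,[.4839,-.2822,.031],184.9),s['wrist_force'])
E
```

```text
[ 0.48368385 -0.28465477  0.06579445] [-1.79934573e+02  1.13491017e-01 -1.75042682e+02] [-0.0004  0.0024  0.0348  0.0573] [ 1.25315835 -0.18527351 -2.5305805 ]
```

carry_out:
  targets: [0,0.002,0.005,0,120,0,0.002,0.01,0,120,0,0.002,0.015,0,120,0,0.002,0.018,0,120,0,0.002,0.019,0,120,0,0.002,0.019,0,120,0,0.002,0.019,0,120,0,0.002,0.019,0,120]

```text
time_s: 23.13
position: [0.4828, -0.2824, 0.0456]
orientation: [-180.0, 0.0, -175.1]
wrist_force: [0.6, 0.7, -1.6]
grip_width: 0.589
grasp_force: 20.0
```

carry_out:
  targets: [0,0,0,0,120]

```text
time_s: 23.22
position: [0.4828, -0.2824, 0.0457]
orientation: [-180.0, 0.0, -175.1]
wrist_force: [0.3, -0.5, -1.0]
grip_width: 0.591
grasp_force: 20.0
```

carry_out:
  targets: [0,0,0,0,120]

```text
time_s: 23.3
position: [0.4828, -0.2824, 0.0457]
orientation: [-180.0, 0.0, -175.0]
wrist_force: [-0.3, 0.6, -1.2]
grip_width: 0.589
grasp_force: 20.0
```

carry_out:
  targets: [-0.001,0,0.003,0,120,-0.001,0,0.006,0,120,-0.001,0,0.009,0,120,-0.001,0,0.012,0,120,-0.001,0,0.0135,0,120,-0.001,0,0.0147,0,120,-0.001,0,0.0147,0,120,-0.001,0,0.0147,0,120]

```text
time_s: 23.97
position: [0.4835, -0.2822, 0.0325]
orientation: [180.0, -0.0, -175.1]
wrist_force: [-5.8, 3.8, 23.8]
grip_width: 0.59
grasp_force: 20.0
```

Contact came about 1.5 mm early (24 N), so I'll raise slightly and look.

carry_out:
  targets: [0,0,-0.004,0,120,0,0,-0.004,0,120,0,0,-0.004,0,120]

```text
time_s: 24.22
position: [0.4838, -0.2822, 0.0347]
orientation: [-180.0, 0.0, -175.0]
wrist_force: [-0.5, 0.5, -1.5]
grip_width: 0.589
grasp_force: 20.0
```

```bash
python3 look.py w8 .03; python3 - <<'E'
import pickle,numpy as np,cv2
from h import *
s,c,p,d=pickle.load(open('w8.pkl','rb')); P=np.load('w8_P.npy')
h=cv2.cvtColor(p,cv2.COLOR_RGB2HSV).astype(int)
b=(h[...,0]>100)&(h[...,0]<125)&(h[...,1]>130)&(P[...,2]>.015)&(P[...,2]<.05); b[:,:190]=0;b[:,310:]=0
A=P[b]; k=np.linalg.lstsq(np.c_[A[:,:2]-s['position'][:2],np.ones(len(A))],A[:,2],rcond=None)[0]
print(b.sum(),"plane slopes deg",np.degrees(k[:2]),"z at tcp",k[2],"z-TCP",k[2]-s['position'][2])
cv2.imwrite("pics/w8c.png",cv2.resize(p[90:384,150:360,::-1],None,fx=2,fy=2))
E
```

```text
24.2167 [ 0.4838 -0.2822  0.0347] [-1.7999e+02  2.0000e-02 -1.7504e+02] [-0.5  0.5 -1.5]
(array([250., 338.]), array([ 0.5157, -0.2798], dtype=float32), np.float32(0.0512), np.float32(0.0128), np.float32(94.9))
(array([250., 226.]), array([ 0.468, -0.284], dtype=float32), np.float32(0.0518), np.float32(0.0473), np.float32(94.9))
9002 plane slopes deg [3.81062129 0.24897262] z at tcp 0.029151068574947113 z-TCP -0.00554451784810641
```

View pics/w8c.png

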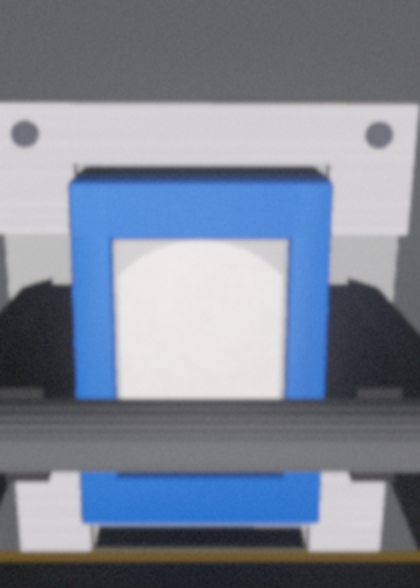

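The view shows the holder tilted 3.8°, with its +x end on the web between the pockets. Measuring the plate again to get the shift.

```bash
python3 - <<'E'
import pickle,numpy as np,cv2
from h import *
s,c,p,d=pickle.load(open('w8.pkl','rb')); P=np.load('w8_P.npy'); g=cv2.cvtColor(p,cv2.COLOR_RGB2GRAY).astype(int)
a=np.radians(4.95); ex=np.array([np.cos(a),np.sin(a)]); ey=np.array([-ex[1],ex[0]])
for u in (200,250,300): print(u,[(r,g[r,u]) for r in range(136,148,2)],[(r,g[r,u]) for r in range(166,186,2)])
for r in (141.5,172,174,177): print(r,plane(c,[[250,r]],.009)[0]@ex, plane(c,[[250,r]],.009)[0]@ey)
print("TCP",s['position'][:2]@ex,s['position'][:2]@ey)
# plate left/right edges at row 155, pocket corner lines (crop x 76,328 -> u 188,314)
print([ (u,g[155,u]) for u in range(140,160,2)],[ (u,g[155,u]) for u in range(346,366,2)])
print("pocket corners",plane(c,[[188,173],[314,173]],.009)@np.c_[ex,ey])
b=P[170:176,250]; print(P[172:190:2,250])
E
```

```text
200 [(136, np.int64(106)), (138, np.int64(103)), (140, np.int64(124)), (142, np.int64(190)), (144, np.int64(210)), (146, np.int64(210))] [(166, np.int64(209)), (168, np.int64(210)), (170, np.int64(205)), (172, np.int64(171)), (174, np.int64(74)), (176, np.int64(59)), (178, np.int64(72)), (180, np.int64(89)), (182, np.int64(125)), (184, np.int64(140))]
250 [(136, np.int64(104)), (138, np.int64(104)), (140, np.int64(122)), (142, np.int64(189)), (144, np.int64(209)), (146, np.int64(209))] [(166, np.int64(209)), (168, np.int64(210)), (170, np.int64(205)), (172, np.int64(173)), (174, np.int64(78)), (176, np.int64(62)), (178, np.int64(77)), (180, np.int64(89)), (182, np.int64(124)), (184, np.int64(134))]
300 [(136, np.int64(108)), (138, np.int64(106)), (140, np.int64(118)), (142, np.int64(182)), (144, np.int64(206)), (146, np.int64(210))] [(166, np.int64(210)), (168, np.int64(212)), (170, np.int64(207)), (172, np.int64(174)), (174, np.int64(76)), (176, np.int64(68)), (178, np.int64(74)), (180, np.int64(86)), (182, np.int64(123)), (184, np.int64(132))]
141.5 0.40708848594274466 -0.323049849
[... 343 characters left out ...]
.int64(198)), (156, np.int64(132)), (158, np.int64(111))] [(346, np.int64(174)), (348, np.int64(207)), (350, np.int64(209)), (352, np.int64(210)), (354, np.int64(209)), (356, np.int64(206)), (358, np.int64(160)), (360, np.int64(106)), (362, np.int64(104)), (364, np.int64(104))]
pocket corners [[ 0.42085362 -0.35023641]
 [ 0.42089714 -0.29498683]]
[[ 0.44750066 -0.28549808  0.00551131]
 [ 0.44717194 -0.2855376   0.0110182 ]
 [ 0.44664001 -0.28559588  0.01712517]
 [ 0.44655122 -0.28561153  0.02106984]
 [ 0.44593899 -0.28567633  0.02697165]
 [ 0.44697827 -0.28558462  0.02599728]
 [ 0.4475291  -0.28553905  0.02698415]
 [ 0.44831184 -0.2854716   0.02705156]
 [ 0.44902659 -0.28541054  0.02737841]]
```

```bash
python3 - <<'E'
import pickle,numpy as np,cv2
from h import *
for n in ('w2','w7','w8'):
  s,c,p,d=pickle.load(open(n+'.pkl','rb')); P=np.load(n+'_P.npy')
  h=cv2.cvtColor(p,cv2.COLOR_RGB2HSV).astype(int); z0=s['position'][2]
  b=(h[...,0]>100)&(h[...,0]<125)&(h[...,1]>130)&(P[...,2]>z0-.02)&(P[...,2]<z0+.01)&(p[...,2]>190); b[:,:170]=0;b[:,330:]=0
  y=np.radians(s['orientation'][2]); e=P[b][:,:2]-s['position'][:2]
  tx=e@[np.cos(y),np.sin(y)]
  A=P[b][:,2]-z0
  print(n,b.sum(),[(round(q,3),np.median(A[abs(tx-q)<.004]).round(4)) for q in (-.034,-.02,.0,.015,.025,.034) if (abs(tx-q)<.004).sum()>5])
E
```

```text
w2 9323 [(-0.034, np.float64(-0.0009)), (-0.02, np.float64(-0.0007)), (0.0, np.float64(-0.0009)), (0.015, np.float64(-0.0009)), (0.025, np.float64(-0.001)), (0.034, np.float64(-0.0009))]
w7 8784 [(-0.034, np.float64(-0.006)), (0.0, np.float64(-0.006)), (0.015, np.float64(-0.006)), (0.025, np.float64(-0.0061)), (0.034, np.float64(-0.0061))]
w8 8989 [(-0.034, np.float64(-0.0033)), (0.0, np.float64(-0.0055)), (0.015, np.float64(-0.0064)), (0.025, np.float64(-0.0072)), (0.034, np.float64(-0.0076))]
```

The holder was flat in w7, so its +x end did catch the rim. I'll raise, shift 2 mm to -x, and lower again.

carry_out:
  targets: [0,0,-0.006,0,120,0.001,0,-0.007,0,120,0.002,0,-0.007,0,120,0.002,0,-0.004,0,120,0.002,0,-0.001,0,120,0.002,0,0.001,0,120,0.002,0,0.003,0,120,0.002,0,0.004,0,120,0.002,0,0.004,0,120,0.002,0,0.004,0,120]

```text
time_s: 25.1
position: [0.4829, -0.2825, 0.0325]
orientation: [-180.0, 0.1, -175.0]
wrist_force: [-1.3, 3.7, 18.5]
grip_width: 0.588
grasp_force: 20.0
```

carry_out:
  targets: [0,0,0,0,75,0,0,0,0,75,0,0,0,0,75,0,0,-0.01,0,75,0,0,-0.03,0,75,0,0,-0.06,0,75,0,0,-0.1,0,75,0,0,-0.14,0,75,0,0,-0.18,0,75,0.02,0,-0.21,0,75,0.03,0,-0.225,0,75,0.03,0,-0.225,0,75]

```text
time_s: 26.1
position: [0.4512, -0.2868, 0.26]
orientation: [-179.8, 0.3, -175.2]
wrist_force: [0.5, 0.3, -1.2]
grip_width: 0.706
grasp_force: 0.0
```

```bash
python3 look.py w9 .024; cat > chk.py <<'E'
import pickle,numpy as np,cv2,sys
from h import *
s,c,p,d=pickle.load(open(sys.argv[1]+'.pkl','rb')); P=np.load(sys.argv[1]+'_P.npy')
a=np.radians(4.95); ex=np.array([np.cos(a),np.sin(a)]); ey=np.array([-ex[1],ex[0]])
h=cv2.cvtColor(p,cv2.COLOR_RGB2HSV).astype(int)
b=(h[...,0]>100)&(h[...,0]<125)&(h[...,1]>130)&(P[...,2]<.05); b[:,:190]=0;b[:,310:]=0
A=P[b]; e=A[:,:2]-[.4839,-.2822]; x=e@ex; y=e@ey
for q in (-.034,-.02,.0,.02,.034): print(q,np.median(A[abs(x-q)<.004][:,2]).round(4))
print("y sides",np.median(A[y<-.018][:,2]),np.median(A[y>.018][:,2]))
for r in rects(c,b,np.median(A[:,2]),200): print("lid",r,"ex,ey off",(r[1]-[.4839,-.2822])@np.c_[ex,ey])
q=np.zeros(b.shape,bool); q[:,210:290]=(p[:,210:290].min(-1)>225)
for r in rects(c,q,.024,300): print("white",r)
E
python3 chk.py w9
```

```text
26.1 [ 0.4512 -0.2868  0.26  ] [-179.81    0.26 -175.2 ] [ 0.5  0.3 -1.2]
(array([483., 239.]), array([ 0.5152, -0.0201], dtype=float32), np.float32(0.0625), np.float32(0.0194), np.float32(94.8))
(array([252., 191.]), array([ 0.4838, -0.2825], dtype=float32), np.float32(0.0731), np.float32(0.0497), np.float32(4.8))
-0.034 0.0296
-0.02 0.0289
0.0 0.0278
0.02 0.0265
0.034 0.0253
y sides 0.02764272981297513 0.02789559431724746
lid (array([252., 191.]), array([ 0.4827, -0.2826], dtype=float32), np.float32(0.0723), np.float32(0.0492), np.float32(4.8)) ex,ey off [-0.00123005 -0.00029495]
white (array([251., 265.]), array([ 0.5703, -0.2749], dtype=float32), np.float32(0.0573), np.float32(0.0508), np.float32(4.9))
white (array([252., 191.]), array([ 0.4825, -0.2825], dtype=float32), np.float32(0.0427), np.float32(0.0327), np.float32(4.8))
```

View pics/w9.png

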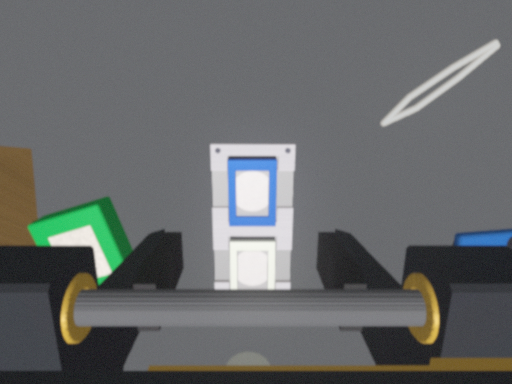

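The −x end now rests on the front rim (tilt 3.5°, lid about 1–2 mm too far −x). I'll regrasp and shift it +x by about 1.5 mm.

carry_out:
  targets: [-0.03,0,0.03,0,60,-0.03,0,0.065,0,60,-0.03,0,0.1,0,60,-0.03,0,0.135,0,60,-0.03,0,0.17,0,60,-0.03,0,0.195,0,60,-0.03,0,0.212,0,60,-0.03,0,0.22,0,60,-0.03,0,0.221,0,60,-0.03,0,0.221,0,60,-0.03,0,0.221,0,60]

```text
time_s: 27.07
position: [0.4823, -0.2826, 0.0356]
orientation: [-180.0, 0.1, -175.0]
wrist_force: [0.3, 0.0, -0.6]
grip_width: 0.764
grasp_force: 0.0
```

carry_out:
  targets: [0,0,0,0,120,0,0,0,0,120,0,0,0,0,120,0,0,0,0,120,0,0,0,0,120]
  newtons: 10

```text
time_s: 27.48
position: [0.4823, -0.2827, 0.0357]
orientation: [-180.0, 0.1, -175.1]
wrist_force: [-0.5, 1.1, 7.3]
grip_width: 0.587
grasp_force: 10.0
```

carry_out:
  targets: [-0.0005,0,0,0,120,-0.001,0,0,0,120,-0.0015,0,0,0,120,-0.0015,0,0,0,120,-0.0015,0,0,0,120]

```text
time_s: 27.9
position: [0.4824, -0.2827, 0.0357]
orientation: [180.0, -0.1, -175.1]
wrist_force: [-4.7, 0.2, 10.6]
grip_width: 0.588
grasp_force: 10.0
```

carry_out:
  targets: [-0.001,0,0,0,120,-0.0015,0,0,0,120,-0.0015,0,0,0,120,-0.0015,0,0,0,120]

```text
time_s: 28.23
position: [0.4825, -0.2827, 0.0355]
orientation: [180.0, -0.2, -175.1]
wrist_force: [-7.3, 0.4, 13.8]
grip_width: 0.592
grasp_force: 10.0
```

Shift is only held by friction from pressing down (14 N). I'll lift clear, then place.

carry_out:
  targets: [0,0,-0.004,0,120,0,0,-0.008,0,120,0,0,-0.008,0,120,0,0,-0.008,0,120,0,0,-0.008,0,120]
  newtons: 20

```text
time_s: 28.65
position: [0.485, -0.2819, 0.0428]
orientation: [-180.0, 0.0, -175.0]
wrist_force: [-0.3, -0.2, -2.4]
grip_width: 0.588
grasp_force: 20.0
```

```bash
python3 look.py w10 .03; python3 chk.py w10; python3 - <<'E'
import pickle,numpy as np
from h import *
P=np.load('w10_P.npy'); s,c,p,d=pickle.load(open('w10.pkl','rb')); g=cv2.cvtColor(p,cv2.COLOR_RGB2GRAY).astype(int)
a=np.radians(4.95); ex=np.array([np.cos(a),np.sin(a)]); ey=np.array([-ex[1],ex[0]])
print("TCP",(s['position'][:2]-[.4839,-.2822])@np.c_[ex,ey])
col=g[:,250]; r=[i for i in range(110,190) if col[i]<155<=col[i+1]][0]; r+= (155-col[r])/(col[r+1]-col[r])
print("plate front ex",plane(c,[[250,r]],.009)[0]@ex)
for i in range(int(r),int(r)+70,3): print(i,g[i,250],P[i,250].round(4),((P[i,250,:2]-[.4839,-.2822])@ex).round(4))
E
```

```text
28.65 [ 0.485  -0.2819  0.0428] [-1.8000e+02  2.0000e-02 -1.7503e+02] [-0.3 -0.2 -2.4]
(array([250., 335.]), array([ 0.5215, -0.2791], dtype=float32), np.float32(0.0515), np.float32(0.0097), np.float32(94.9))
(array([250., 228.]), array([ 0.4734, -0.2833], dtype=float32), np.float32(0.0543), np.float32(0.0487), np.float32(94.9))
-0.034 0.0365
-0.02 0.0359
0.0 0.0346
0.02 nan
0.034 0.0325
y sides 0.035061244583409444 0.035164693596290944
lid (array([250., 335.]), array([ 0.5172, -0.2794], dtype=float32), np.float32(0.0494), np.float32(0.0093), np.float32(94.9)) ex,ey off [ 3.34173993e-02 -8.37694033e-05]
lid (array([250., 228.]), array([ 0.4709, -0.2835], dtype=float32), np.float32(0.0502), np.float32(0.0462), np.float32(94.9)) ex,ey off [-0.01306369 -0.00017341]
white (array([250., 259.]), array([ 0.4828, -0.2825], dtype=float32), np.float32(0.0342), np.float32(0.0341), np.float32(94.9))
TCP [0.00106925 0.0001616 ]
plate front ex 0.4067701686768748
135 125 [ 0.4336 -0.2865  0.0014] -0.0505
138 208 [ 0.434  -0.2865  0.0098] -0.0501
141 214 [ 0.4355 -0.2863  0.0086] -0.0486
144 213 [ 0
[... 206 characters left out ...]
[ 0.4435 -0.2857  0.0098] -0.0406
162 213 [ 0.4448 -0.2855  0.0101] -0.0392
165 204 [ 0.4462 -0.2854  0.0101] -0.0379
168 192 [ 0.4485 -0.2852  0.0055] -0.0355
171 187 [ 0.4499 -0.2851  0.006 ] -0.0342
174 76 [ 0.4481 -0.2853  0.0202] -0.0359
177 61 [ 0.4482 -0.2853  0.0254] -0.0358
180 69 [ 0.4488 -0.2852  0.0282] -0.0353
183 77 [ 0.449  -0.2852  0.0324] -0.0351
186 97 [ 0.4154 -0.2884  0.1647] -0.0687
189 127 [ 0.45   -0.2851  0.0376] -0.034
192 128 [ 0.4515 -0.285   0.0367] -0.0326
195 126 [ 0.4529 -0.2849  0.0359] -0.0311
198 125 [ 0.454  -0.2848  0.0362] -0.03
201 125 [ 0.455  -0.2847  0.037 ] -0.029
204 126 [ 0.4562 -0.2846  0.037 ] -0.0278
  return _methods._mean(a, axis=axis, dtype=dtype,
  ret = ret.dtype.type(ret / rcount)
```

```bash
python3 - <<'E'
import pickle,numpy as np,cv2
from h import *
a=np.radians(4.95); ex=np.array([np.cos(a),np.sin(a)])
s,c,p,d=pickle.load(open('w6.pkl','rb')); G=cv2.cvtColor(p,cv2.COLOR_RGB2GRAY).astype(int); P=np.load('w6_P.npy')
f=lambda r,z,u=250:round(float((plane(c,[[u,r]],z)[0]-[.4839,-.2822])@ex),4)
for u in (232,250,268):
  print(u,"front",[(r,G[r,u]) for r in range(121,137)]); print("   rear",[(r,G[r,u]) for r in range(180,198)])
for r in (123,124,125,126,127): print("rim z9",r,f(r,.009))
for r in (134,183): print("win z4",r,f(r,.004))
for r in (189,190,191,192): print("wall foot z4",r,f(r,.004))
for r in (192,193,194,195): print("rear rim z9",r,f(r,.009))
print("depth",[(r,np.median(P[r,240:262,2]).round(4)) for r in range(118,134,2)],[(r,np.median(P[r,240:262,2]).round(4)) for r in range(182,204,2)])
E
```

```text
232 front [(121, np.int64(218)), (122, np.int64(215)), (123, np.int64(215)), (124, np.int64(213)), (125, np.int64(210)), (126, np.int64(206)), (127, np.int64(205)), (128, np.int64(204)), (129, np.int64(204)), (130, np.int64(204)), (131, np.int64(204)), (132, np.int64(201)), (133, np.int64(188)), (134, np.int64(174)), (135, np.int64(166)), (136, np.int64(162))]
   rear [(180, np.int64(181)), (181, np.int64(183)), (182, np.int64(186)), (183, np.int64(192)), (184, np.int64(198)), (185, np.int64(200)), (186, np.int64(200)), (187, np.int64(200)), (188, np.int64(199)), (189, np.int64(200)), (190, np.int64(197)), (191, np.int64(188)), (192, np.int64(178)), (193, np.int64(190)), (194, np.int64(207)), (195, np.int64(215)), (196, np.int64(218)), (197, np.int64(218))]
250 front [(121, np.int64(217)), (122, np.int64(217)), (123, np.int64(217)), (124, np.int64(214)), (125, np.int64(211)), (126, np.int64(206)), (127, np.int64(205)), (128, np.int64(203)), (129, np.int64(204)), (130, np.int64(203)), (131, np.int64(203)), (132, np.int64(198)), (133, np.int64(179)), (134, np.int64(139)), (135, np.int6
[... 1331 characters left out ...]
4
wall foot z4 189 0.0355
wall foot z4 190 0.0367
wall foot z4 191 0.0379
wall foot z4 192 0.0391
rear rim z9 192 0.0377
rear rim z9 193 0.0388
rear rim z9 194 0.04
rear rim z9 195 0.0412
depth [(118, np.float64(0.01)), (120, np.float64(0.0101)), (122, np.float64(0.01)), (124, np.float64(0.0098)), (126, np.float64(0.005)), (128, np.float64(0.0049)), (130, np.float64(0.0051)), (132, np.float64(0.0049))] [(182, np.float64(0.0052)), (184, np.float64(0.0049)), (186, np.float64(0.0053)), (188, np.float64(0.0047)), (190, np.float64(0.005)), (192, np.float64(0.0054)), (194, np.float64(0.0101)), (196, np.float64(0.0105)), (198, np.float64(0.0102)), (200, np.float64(0.0102)), (202, np.float64(0.01))]
```

The actual pocket spans ex −37.4 to +39 mm, so its centre is 0.8 mm further +x than I assumed, and the fit is tight. The holder is tilted in the grip. I'll level it by setting it on the free bench just in front of the insert and regrasping.

carry_out:
  targets: [0,0,-0.015,0,120,0.02,0,-0.025,0,120,0.05,0,-0.025,0,120,0.08,0,-0.025,0,120,0.1,0,-0.02,0,120,0.1,0,-0.005,0,120,0.1,0,0.005,0,120,0.1,0,0.011,0,120,0.1,0,0.0135,0,120,0.1,0,0.015,0,120,0.1,0,0.015,0,120,0.1,0,0.015,0,120]

```text
time_s: 29.7
position: [0.385, -0.2904, 0.0284]
orientation: [179.9, -0.1, -175.0]
wrist_force: [-5.5, 1.2, 12.7]
grip_width: 0.587
grasp_force: 20.0
```

carry_out:
  targets: [0,0,0,0,80,0,0,0,0,80,0,0,0,0,80,0,0,0,0,80,0,0,0,0,80]

```text
time_s: 30.12
position: [0.3854, -0.2907, 0.0278]
orientation: [-180.0, 0.0, -175.0]
wrist_force: [0.1, -0.5, 0.1]
grip_width: 0.686
grasp_force: 0.0
```

Released and flat; regrasp, lift and look.

carry_out:
  targets: [0,0,0,0,120,0,0,0,0,120,0,0,0,0,120,0,0,0,0,120,0,0,0,0,120,0,0,-0.015,0,120,0,0,-0.035,0,120,0,0,-0.05,0,120,0,0,-0.05,0,120,0,0,-0.05,0,120]
  newtons: 25

```text
time_s: 30.95
position: [0.3853, -0.2909, 0.0781]
orientation: [-180.0, 0.1, -175.0]
wrist_force: [-0.2, 0.6, -1.8]
grip_width: 0.591
grasp_force: 25.0
```

```bash
python3 look.py w11 .03; python3 - <<'E'
import pickle,numpy as np,cv2
from h import *
s,c,p,d=pickle.load(open('w11.pkl','rb')); P=np.load('w11_P.npy')
h=cv2.cvtColor(p,cv2.COLOR_RGB2HSV).astype(int); z0=s['position'][2]
b=(h[...,0]>100)&(h[...,0]<125)&(h[...,1]>130)&(P[...,2]>z0-.02)&(P[...,2]<z0+.01)&(p[...,2]>190); b[:,:170]=0;b[:,330:]=0
z=np.median(P[b][:,2]); v,u=np.nonzero(b); e=plane(c,np.c_[u,v],z)-s['position'][:2]; y=np.radians(s['orientation'][2])
tx=e@[np.cos(y),np.sin(y)]; ty=e@[np.sin(y),-np.cos(y)]; A=P[b][:,2]-z0
print([(q,np.median(A[abs(tx-q)<.004]).round(4)) for q in (-.034,0,.015,.034)],cv2.minAreaRect(np.c_[tx,ty].astype(np.float32)))
a=np.radians(4.95); ex=np.array([np.cos(a),np.sin(a)]); ey=np.array([-ex[1],ex[0]])
T=np.array([.4839,-.2822])+.0008*ex+.0002*ey; print(T,shift(s,[*T,.045],184.95))
E
```

```text
30.95 [ 0.3853 -0.2909  0.0781] [-1.7995e+02  6.0000e-02 -1.7505e+02] [-0.2  0.6 -1.8]
(array([250., 337.]), array([ 0.4514, -0.2856], dtype=float32), np.float32(0.0671), np.float32(0.0158), np.float32(94.9))
(array([250., 226.]), array([ 0.388 , -0.2912], dtype=float32), np.float32(0.0688), np.float32(0.0635), np.float32(94.9))
[(-0.034, np.float64(-0.0067)), (0, np.float64(-0.0068)), (0.015, np.float64(-0.0069)), (0.034, np.float64(-0.0069))] ((-0.0007841140031814575, -0.00036356039345264435), (0.0748356357216835, 0.05125235393643379), 0.041766420006752014)
[ 0.48467976 -0.28193172] [-0.0997  0.0004  0.0331  0.0038]
```

carry_out:
  targets: [-0.02,0,0,0,120,-0.05,0,0,0,120,-0.08,0,0,0,120,-0.0995,0.0005,0.005,0,120,-0.0995,0.0005,0.018,0,120,-0.0995,0.0005,0.028,0,120,-0.0995,0.0005,0.034,0,120,-0.0995,0.0005,0.035,0,120,-0.0995,0.0005,0.035,0,120,-0.0995,0.0005,0.035,0,120,-0.0995,0.0005,0.035,0,120]

```text
time_s: 31.92
position: [0.4839, -0.2821, 0.0433]
orientation: [-180.0, 0.0, -175.1]
wrist_force: [-0.3, 0.1, -0.9]
grip_width: 0.588
grasp_force: 25.0
```

```bash
python3 - <<'E'
from bench import env
from h import *
s=env.sense(); print(s['position'],s['orientation'],shift(s,[.4847,-.2819,.0315],184.95),s['wrist_force'])
c=env.camera_params("wrist");p,d=env.capture("wrist");P=cloud(c,d)
a=np.radians(4.95); ex=np.array([np.cos(a),np.sin(a)]); g=cv2.cvtColor(p,cv2.COLOR_RGB2GRAY)
for r in range(158,192,2): print(r,g[r,250],P[r,250,2].round(4),((P[r,250,:2]-[.4839,-.2822])@ex).round(4),"z9",((plane(c,[[250,r]],.009)[0]-[.4839,-.2822])@ex).round(4))
E
```

```text
[ 0.48394602 -0.28212097  0.04330476] [-1.79976939e+02  2.64504062e-02 -1.75092710e+02] [-0.0008  0.0002  0.0118 -0.0427] [-0.26421232  0.11582972 -0.89808802]
158 213 0.0097 -0.0419 z9 -0.0418
160 211 0.0091 -0.0409 z9 -0.0409
162 211 0.0097 -0.0401 z9 -0.0399
164 213 0.0103 -0.0393 z9 -0.039
166 209 0.0081 -0.0379 z9 -0.0381
168 198 0.0052 -0.0363 z9 -0.0371
170 191 0.0051 -0.0354 z9 -0.0362
172 165 0.0042 -0.0342 z9 -0.0352
174 78 0.0203 -0.0369 z9 -0.0343
176 62 0.0244 -0.0369 z9 -0.0333
178 61 0.0287 -0.0371 z9 -0.0324
180 71 0.0313 -0.0369 z9 -0.0314
182 80 0.0336 -0.0367 z9 -0.0305
184 110 0.036 -0.0365 z9 -0.0295
186 132 0.0357 -0.0356 z9 -0.0285
188 135 0.0374 -0.0352 z9 -0.0276
190 133 0.0365 -0.0342 z9 -0.0266
```

carry_out:
  targets: [-0.0005,0,0.002,0,120,-0.0005,0,0.004,0,120,-0.0005,0,0.006,0,120,-0.0005,0,0.0075,0,120,-0.0005,0,0.0085,0,120,-0.0005,0,0.0085,0,120]

```text
time_s: 32.47
position: [0.4843, -0.2817, 0.0344]
orientation: [180.0, -0.0, -175.1]
wrist_force: [-3.0, -0.1, 4.2]
grip_width: 0.585
grasp_force: 25.0
```

```bash
cat > tilt.py <<'E'
from bench import env
from h import *
s=env.sense(); c=env.camera_params("wrist");p,d=env.capture("wrist");P=cloud(c,d); np.savez("last.npz",p=p,d=d)
a=np.radians(4.95); ex=np.array([np.cos(a),np.sin(a)]); ey=np.array([-ex[1],ex[0]])
h=cv2.cvtColor(p,cv2.COLOR_RGB2HSV).astype(int); z0=s['position'][2]
b=(h[...,0]>100)&(h[...,0]<125)&(h[...,1]>130)&(P[...,2]>.015)&(P[...,2]<.06)&(p[...,2]>190); b[:,:170]=0;b[:,330:]=0
A=P[b]; e=(A[:,:2]-[.4839,-.2822]); x=e@ex; y=e@ey
print(s['position'].round(4),s['wrist_force'].round(1),"TCP ex,ey",((s['position'][:2]-[.4839,-.2822])@np.c_[ex,ey]).round(4))
print("x prof",[(q,np.median(A[abs(x-q)<.005][:,2]).round(4)) for q in (-.03,-.015,0,.03) if (abs(x-q)<.005).sum()>9],"y",[np.median(A[m][:,2]).round(4) for m in (y<-.018,y>.018)])
g=cv2.cvtColor(p,cv2.COLOR_RGB2GRAY)
face=P[160:200,240:260].reshape(-1,3); face=face[(face[:,2]>.012)&(face[:,2]<.022)]
if len(face): print("front face ex",np.median((face[:,:2]-[.4839,-.2822])@ex).round(4),len(face))
E
python3 tilt.py
```

```text
[ 0.4843 -0.2817  0.0344] [-3.  -0.1  4.2] TCP ex,ey [0.0004 0.0005]
x prof [(-0.03, np.float64(0.0258)), (-0.015, np.float64(0.0268)), (0, np.float64(0.0277)), (0.03, np.float64(0.0296))] y [np.float64(0.027), np.float64(0.0271)]
front face ex -0.0365 85
```

Rear edge still catches (front low), so the fit needs about 1 mm more towards −x. I'll slide it that way and press down gently.

carry_out:
  targets: [0.0005,0,-0.001,0,120,0.001,0,-0.001,0,120,0.0015,0,-0.0005,0,120,0.0015,0,0.0005,0,120,0.0015,0,0.0015,0,120,0.0015,0,0.0025,0,120,0.0015,0,0.003,0,120,0.0015,0,0.003,0,120]

```text
time_s: 33.18
position: [0.4833, -0.2817, 0.0337]
orientation: [180.0, 0.0, -175.1]
wrist_force: [-8.5, 4.9, 29.1]
grip_width: 0.585
grasp_force: 25.0
```

```bash
python3 tilt.py
```

```text
[ 0.4833 -0.2817  0.0337] [-8.5  4.9 29.1] TCP ex,ey [-0.0005  0.0005]
x prof [(-0.03, np.float64(0.0252)), (-0.015, np.float64(0.0262)), (0, np.float64(0.0272)), (0.03, np.float64(0.0293))] y [np.float64(0.0265), np.float64(0.0265)]
front face ex -0.0375 80
```

Force on the tool is toward −x, so the front wall isn't engaged yet and there is still room. Sliding a bit more with less down-force.

carry_out:
  targets: [0.0005,0,-0.002,0,120,0.001,0,-0.003,0,120,0.0015,0,-0.003,0,120,0.0015,0,-0.003,0,120,0.0015,0,-0.003,0,120]

```text
time_s: 33.65
position: [0.4826, -0.2819, 0.0343]
orientation: [-180.0, 0.1, -175.0]
wrist_force: [3.3, 0.6, -0.4]
grip_width: 0.589
grasp_force: 25.0
```

```bash
python3 tilt.py
```

```text
[ 0.4826 -0.2819  0.0343] [ 3.3  0.6 -0.4] TCP ex,ey [-0.0013  0.0004]
x prof [(-0.03, np.float64(0.026)), (-0.015, np.float64(0.0269)), (0, np.float64(0.0277)), (0.03, np.float64(0.0297))] y [np.float64(0.0271), np.float64(0.0271)]
front face ex -0.0381 81
```

The front wall is now engaged (+3.3 N). Release here and check whether the rear drops.

carry_out:
  targets: [0,0,0,0,85,0,0,0,0,85,0,0,0,0,85,0,0,0,0,85]

```text
time_s: 34.03
position: [0.481, -0.2819, 0.0341]
orientation: [180.0, -0.1, -175.1]
wrist_force: [0.4, -0.0, -0.3]
grip_width: 0.668
grasp_force: 0.0
```

```bash
python3 tilt.py
```

```text
[ 0.481  -0.2819  0.0341] [ 0.4 -0.  -0.3] TCP ex,ey [-0.0029  0.0005]
x prof [(-0.03, np.float64(0.0254)), (-0.015, np.float64(0.0264)), (0, np.float64(0.0274)), (0.03, np.float64(0.0295))] y [np.float64(0.0266), np.float64(0.0266)]
front face ex -0.0381 81
```

carry_out:
  targets: [0,0,-0.01,0,60,0,0,-0.04,0,60,0,0,-0.08,0,60,0,0,-0.12,0,60,-0.02,0,-0.155,0,60,-0.045,0,-0.175,0,60,-0.065,0,-0.186,0,60,-0.072,0,-0.186,0,60,-0.072,0,-0.186,0,60,-0.072,0,-0.186,0,60,-0.072,0,-0.186,0,60]

```text
time_s: 35.0
position: [0.551, -0.2759, 0.2188]
orientation: [179.9, -0.2, -175.1]
wrist_force: [-1.5, -0.4, 0.5]
grip_width: 0.765
grasp_force: 0.0
```

```bash
python3 tilt.py; python3 - <<'E'
from bench import env
from h import *
c=env.camera_params("wrist"); D=np.load("last.npz");p,d=D['p'],D['d'];P=cloud(c,d);g=cv2.cvtColor(p,cv2.COLOR_RGB2GRAY)
a=np.radians(4.95); ex=np.array([np.cos(a),np.sin(a)]); ey=np.array([-ex[1],ex[0]]); O=np.array([.4839,-.2822])
E=(P[...,:2]-O)@ex; Y=(P[...,:2]-O)@ey
# along-x profile at lateral 0 and +-24 mm (through the side gaps is |y|>28)
for y0 in (0,.020,-.020,.0265,-.0265):
    print("lat",y0); out=[]
    for x0 in list(np.arange(-.054,-.028,.001))+list(np.arange(.030,.060,.001)):
        w=O+x0*ex+y0*ey; q=c['world_to_cam']@np.array([*w,.009,1]); f=K(c); u=c['cx']+f*q[0]/-q[2]; v=c['cy']-f*q[1]/-q[2]
        if 0<=int(round(v))<384 and 0<=int(round(u))<512: out.append((int(round(x0*1000)),int(g[int(round(v)),int(round(u))]),int(round(P[int(round(v)),int(round(u)),2]*1000))))
    print(*["%d:%d/%d"%o for o in out])
E
```

```text
[ 0.551  -0.2759  0.2188] [-1.5 -0.4  0.5] TCP ex,ey [0.0674 0.0005]
x prof [(-0.03, np.float64(0.0253)), (-0.015, np.float64(0.0263)), (0, np.float64(0.0273)), (0.03, np.float64(0.0293))] y [np.float64(0.0272), np.float64(0.0272)]
front face ex 0.0569 56
lat 0
-54:102/1 -53:101/2 -52:121/0 -51:154/1 -50:185/10 -49:201/11 -48:205/11 -47:205/9 -46:205/9 -45:207/10 -44:207/10 -43:205/11 -42:208/11 -41:201/11 -40:184/10 -39:151/25 -38:127/26 -37:123/25 -36:123/25 -35:123/26 -34:125/26 -33:128/26 -32:127/25 -31:131/25 -30:129/27 -29:129/25 30:138/29 31:138/28 32:140/30 33:139/29 34:140/28 35:140/30 36:138/29 37:142/30 38:142/31 39:145/28 40:162/29 41:186/10 42:201/10 43:206/11 44:209/10 45:208/11 46:207/11 47:205/10 48:207/10 49:208/10 50:209/11 51:207/10 52:208/9 53:208/9 54:207/10 55:205/11 56:190/10 57:156/12 58:142/16 59:175/22
lat 0.02
-54:102/1 -53:102/1 -52:115/3 -51:142/1 -50:178/10 -49:199/10 -48:204/9 -47:206/11 -46:205/10 -45:206/11 -44:205/9 -43:205/10 -42:206/9 -41:201/9 -40:184/11 -39:150/25 -38:128/25 -37:123/24 -36:124/26 -35:126/26 -34:127/26 -33:126/26 -32:127/26 -31:12
[... 1377 characters left out ...]
48:208/10 49:208/10 50:210/9 51:209/11 52:209/10 53:207/9 54:209/9 55:208/11 56:202/10 57:188/6 58:174/5 59:178/19
lat -0.0265
-54:101/0 -53:100/0 -52:118/2 -51:152/1 -50:185/10 -49:202/10 -48:206/9 -47:208/9 -46:206/9 -45:206/10 -44:205/11 -43:207/10 -42:207/11 -41:204/8 -40:196/10 -39:180/11 -38:164/25 -37:150/25 -36:149/25 -35:131/25 -34:131/26 -33:130/26 -32:132/26 -31:133/26 -30:131/25 -29:131/24 30:140/29 31:141/29 32:138/29 33:134/29 34:136/30 35:135/30 36:136/30 37:138/30 38:142/29 39:160/29 40:178/29 41:189/10 42:202/10 43:207/10 44:207/10 45:209/9 46:208/11 47:207/10 48:207/10 49:208/10 50:209/11 51:206/11 52:207/9 53:207/10 54:208/10 55:204/10 56:195/9 57:172/4 58:158/15 59:181/20
```

carry_out:
  targets: [0.03,0,0,0,60,0.06,0,0.02,0,60,0.069,0,0.055,0,60,0.069,0,0.09,0,60,0.069,0,0.125,0,60,0.069,0,0.155,0,60,0.069,0,0.175,0,60,0.069,0,0.184,0,60,0.069,0,0.1845,0,60,0.069,0,0.1845,0,60,0.069,0,0.1845,0,60]

```text
time_s: 35.97
position: [0.4852, -0.2823, 0.0371]
orientation: [-179.9, 0.1, -175.1]
wrist_force: [0.5, -0.3, 0.3]
grip_width: 0.762
grasp_force: 0.0
```

carry_out:
  targets: [0,0,0,0,120,0,0,0,0,120,0,0,0,0,120,0,0,0,0,120,0,0,0,0,120]
  newtons: 10

```text
time_s: 36.38
position: [0.4853, -0.282, 0.0366]
orientation: [-180.0, 0.1, -175.1]
wrist_force: [-0.4, 0.2, 7.2]
grip_width: 0.587
grasp_force: 10.0
```

carry_out:
  targets: [0.001,0,0,0,120,0.0015,0,0,0,120,0.002,0,0,0,120,0.002,0,0,0,120,0.002,0,0,0,120]

```text
time_s: 36.8
position: [0.4851, -0.2819, 0.0366]
orientation: [-179.9, 0.3, -175.0]
wrist_force: [5.6, 0.7, 3.8]
grip_width: 0.592
grasp_force: 10.0
```

```bash
python3 tilt.py
```

```text
[ 0.4851 -0.2819  0.0366] [5.6 0.7 3.8] TCP ex,ey [0.0013 0.0001]
x prof [(-0.03, np.float64(0.0253)), (-0.015, np.float64(0.0262)), (0, np.float64(0.0272)), (0.03, np.float64(0.0292))] y [np.float64(0.0264), np.float64(0.0264)]
front face ex -0.038 68
```

carry_out:
  targets: [0.001,0,-0.0005,0,120,0.002,0,-0.001,0,120,0.0025,0,-0.001,0,120,0.0025,0,-0.001,0,120]
  newtons: 20

```text
time_s: 37.18
position: [0.4846, -0.2819, 0.0376]
orientation: [-179.8, 0.5, -175.0]
wrist_force: [10.3, 0.2, -2.5]
grip_width: 0.586
grasp_force: 20.0
```

```bash
python3 tilt.py
```

```text
[ 0.4846 -0.2819  0.0376] [10.3  0.2 -2.5] TCP ex,ey [0.0007 0.0002]
x prof [(-0.03, np.float64(0.0255)), (-0.015, np.float64(0.0269)), (0, np.float64(0.0282)), (0.03, np.float64(0.031))] y [np.float64(0.0271), np.float64(0.0271)]
front face ex -0.0382 61
```

```bash
python3 - <<'E'
import pickle
from h import *
s,c,p,d=pickle.load(open('w6.pkl','rb')); P=np.load('w6_P.npy'); g=cv2.cvtColor(p,cv2.COLOR_RGB2GRAY).astype(int)
a=np.radians(4.95); ex=np.array([np.cos(a),np.sin(a)]); ey=np.array([-ex[1],ex[0]]); O=np.array([.4839,-.2822])
E=(P[...,:2]-O)@ex; Y=(P[...,:2]-O)@ey; z=P[...,2]
pl=(abs(Y)<.044)&(E>-.05)&(E<.055)
fl=pl&(z>.002)&(z<.0072); rim=pl&(z>.0078)&(z<.014)
for lo in np.arange(-.042,.046,.004):
    b=(E>lo)&(E<lo+.004); f=Y[fl&b]; r=Y[rim&b]
    rn=r[r<0]; rp=r[r>0]
    print("ex %.3f"%(lo+.002),"floor y",np.percentile(f,[2,98]).round(4) if len(f)>5 else None,len(f),"rim inner",rn.max().round(4) if len(rn) else None,rp.min().round(4) if len(rp) else None,len(r))
for y0 in (-.024,-.015,0,.015,.024):
    b=abs(Y-y0)<.003; print("y",y0,"floor ex range",np.percentile(E[fl&b],[1,99]).round(4),"rim front max",E[rim&b&(E<0)].max().round(4),"rim rear min",E[rim&b&(E>0)].min().round(4))
E
```

```text
ex -0.040 floor y None 0 rim inner -0.0001 0.001 328
ex -0.036 floor y [-0.0262  0.0271] 103 rim inner -0.0001 0.001 171
ex -0.032 floor y [-0.0263  0.0272] 204 rim inner -0.028 0.0194 95
ex -0.028 floor y [-0.0263  0.0272] 199 rim inner -0.028 0.0281 112
ex -0.024 floor y [-0.0275  0.0263] 155 rim inner -0.0281 0.0141 121
ex -0.020 floor y [-0.0406  0.0408] 259 rim inner -0.0283 0.0282 29
ex -0.016 floor y [-0.042   0.0419] 294 rim inner None None 0
ex -0.012 floor y [-0.0421  0.0419] 257 rim inner None None 0
ex -0.008 floor y [-0.0421  0.0421] 310 rim inner -0.0188 None 1
ex -0.004 floor y [-0.0423  0.0421] 246 rim inner None None 0
ex -0.000 floor y [-0.0424  0.0422] 303 rim inner None None 0
ex 0.004 floor y [-0.0425  0.0423] 254 rim inner None None 0
ex 0.008 floor y [-0.0426  0.0426] 292 rim inner None None 0
ex 0.012 floor y [-0.0427  0.0425] 259 rim inner None 0.02 1
ex 0.016 floor y [-0.0418  0.0422] 282 rim inner None None 0
ex 0.020 floor y [-0.0419  0.0418] 243 rim inner -0.0349 0.0412 6
ex 0.024 floor y [-0.0273  0.0376] 197 rim inner -0.028 0.0279 117
ex 0.028 floor y [-0.0263  0.0272] 147 rim inner -0.0281 0.0279 94
ex 0.032 floor y [-0.0263  0.0269] 167 rim inner -0.0282 0.028 109
ex 0.036 floor y [-0.027   0.0264] 175 rim inner -0.0283 0.028 89
ex 0.040 floor y [-0.0264  0.0263] 50 rim inner -0.0001 0.0011 258
ex 0.044 floor y None 0 rim inner -0.0001 0.0011 273
y -0.024 floor ex range [-0.0358  0.0386] rim front max -0.0373 rim rear min 0.0387
y -0.015 floor ex range [-0.0359  0.0387] rim front max -0.0373 rim rear min 0.0386
y 0 floor ex range [-0.0358  0.0384] rim front max -0.0373 rim rear min 0.0386
y 0.015 floor ex range [-0.0358  0.0385] rim front max -0.0254 rim rear min 0.0389
y 0.024 floor ex range [-0.0359  0.0387] rim front max -0.0373 rim rear min 0.0384
```

Front wall engaged at −38.2 mm while the rear still sits on the rim. The fit is about ±0.5 mm, so the holder has to go in flat with its front face at about −37.8 mm. I'll level it on the bench once more.

carry_out:
  targets: [-0.003,0,-0.015,0,120,0.01,0,-0.03,0,120,0.04,0,-0.03,0,120,0.07,0,-0.03,0,120,0.097,0,-0.025,0,120,0.097,0,-0.01,0,120,0.097,0,0.001,0,120,0.097,0,0.006,0,120,0.097,0,0.0085,0,120,0.097,0,0.0085,0,120,0.097,0,0.0085,0,120]

```text
time_s: 38.15
position: [0.383, -0.2899, 0.0282]
orientation: [179.9, -0.1, -175.0]
wrist_force: [-4.2, -0.2, 8.9]
grip_width: 0.591
grasp_force: 20.0
```

carry_out:
  targets: [0,0,0,0,80,0,0,0,0,80,0,0,0,0,80,0,0,0,0,80,0,0,0,0,80]

```text
time_s: 38.57
position: [0.3838, -0.2903, 0.0282]
orientation: [180.0, 0.0, -175.0]
wrist_force: [0.0, 1.0, 0.5]
grip_width: 0.69
grasp_force: 0.0
```

carry_out:
  targets: [0,0,0,0,120,0,0,0,0,120,0,0,0,0,120,0,0,0,0,120,0,0,0,0,120,0,0,-0.015,0,120,0,0,-0.025,0,120,0,0,-0.03,0,120,0,0,-0.03,0,120]
  newtons: 15

```text
time_s: 39.32
position: [0.3842, -0.2909, 0.0594]
orientation: [-179.9, 0.1, -175.1]
wrist_force: [0.1, -0.4, -1.7]
grip_width: 0.589
grasp_force: 15.0
```

```bash
python3 tilt.py
```

```text
[ 0.3842 -0.2909  0.0594] [ 0.1 -0.4 -1.7] TCP ex,ey [-1.001e-01 -1.000e-04]
x prof [] y [np.float64(0.0521), np.float64(0.0521)]
```

carry_out:
  targets: [-0.02,0,0,0,120,-0.05,0,0,0,120,-0.08,0,0,0,120,-0.099,0,0.003,0,120,-0.099,0,0.012,0,120,-0.099,0,0.017,0,120,-0.099,0,0.018,0,120,-0.099,0,0.018,0,120,-0.099,0,0.018,0,120,-0.099,0,0.018,0,120]

```text
time_s: 40.2
position: [0.4814, -0.2823, 0.0405]
orientation: [-180.0, -0.0, -175.1]
wrist_force: [-0.4, 1.0, -0.7]
grip_width: 0.585
grasp_force: 15.0
```

```bash
cat >> tilt.py <<'E'
col=(np.abs(np.arange(512)-250)<12)
zz=np.median(P[:,col,2],1); xx=np.median((P[:,col,:2]-[.4839,-.2822])@ex,1)
print([(r,zz[r].round(4),xx[r].round(4),int(g[r,250])) for r in range(160,190,2)])
m=(P[...,2]>.016)&(P[...,2]<.034)&(np.abs(np.arange(512)-250)<40)[None]&((np.arange(384)>160)&(np.arange(384)<192))[:,None]
X=(P[m][:,:2]-[.4839,-.2822])@ex; X=X[abs(X+.037)<.003]; print("front face mean",X.mean().round(5),X.std().round(5),len(X))
E
python3 tilt.py
```

```text
[ 0.4814 -0.2823  0.0405] [-0.4  1.  -0.7] TCP ex,ey [-0.0025  0.0001]
x prof [(-0.03, np.float64(0.0331)), (-0.015, np.float64(0.0332)), (0, np.float64(0.0332)), (0.03, np.float64(0.0332))] y [np.float64(0.0331), np.float64(0.0332)]
front face ex -0.0432 80
[(160, np.float64(0.0101), np.float64(-0.0441), 211), (162, np.float64(0.0099), np.float64(-0.0432), 208), (164, np.float64(0.0144), np.float64(-0.0432), 151), (166, np.float64(0.0189), np.float64(-0.0432), 60), (168, np.float64(0.0227), np.float64(-0.0431), 58), (170, np.float64(0.0268), np.float64(-0.0431), 72), (172, np.float64(0.0305), np.float64(-0.0431), 76), (174, np.float64(0.0325), np.float64(-0.0428), 108), (176, np.float64(0.0328), np.float64(-0.0421), 133), (178, np.float64(0.0332), np.float64(-0.0414), 135), (180, np.float64(0.0333), np.float64(-0.0406), 136), (182, np.float64(0.0331), np.float64(-0.0397), 135), (184, np.float64(0.0333), np.float64(-0.039), 137), (186, np.float64(0.0331), np.float64(-0.0381), 136), (188, np.float64(0.0329), np.float64(-0.0373), 135)]
front face mean -0.03795 0.0012 739
```

carry_out:
  targets: [-0.003,0,0,0,120,-0.0055,0,0,0,120,-0.0055,0,0,0,120,-0.0055,0,0,0,120,-0.0055,0,0,0,120]

```text
time_s: 40.67
position: [0.4876, -0.2813, 0.0403]
orientation: [-180.0, 0.0, -175.0]
wrist_force: [0.1, -0.5, -1.2]
grip_width: 0.59
grasp_force: 15.0
```

```bash
python3 tilt.py
```

```text
[ 0.4876 -0.2813  0.0403] [ 0.1 -0.5 -1.2] TCP ex,ey [0.0038 0.0005]
x prof [(-0.03, np.float64(0.0329)), (-0.015, np.float64(0.0329)), (0, np.float64(0.033)), (0.03, np.float64(0.0331))] y [np.float64(0.0329), np.float64(0.033)]
front face ex -0.0368 80
[(160, np.float64(0.0103), np.float64(-0.0379), 201), (162, np.float64(0.005), np.float64(-0.036), 184), (164, np.float64(0.0141), np.float64(-0.0368), 132), (166, np.float64(0.0185), np.float64(-0.0368), 62), (168, np.float64(0.0229), np.float64(-0.0369), 61), (170, np.float64(0.0267), np.float64(-0.0369), 70), (172, np.float64(0.0303), np.float64(-0.0368), 78), (174, np.float64(0.0327), np.float64(-0.0366), 109), (176, np.float64(0.0329), np.float64(-0.0358), 131), (178, np.float64(0.0328), np.float64(-0.035), 134), (180, np.float64(0.0328), np.float64(-0.0342), 132), (182, np.float64(0.0331), np.float64(-0.0335), 132), (184, np.float64(0.033), np.float64(-0.0327), 132), (186, np.float64(0.0328), np.float64(-0.0318), 130), (188, np.float64(0.0327), np.float64(-0.031), 129)]
front face mean -0.03621 0.0009 1222
```

carry_out:
  targets: [0.001,0,0,0,120,0.001,0,0,0,120,0.001,0,0,0,120,0.001,0,0,0,120]

```text
time_s: 41.05
position: [0.4866, -0.2815, 0.0403]
orientation: [-180.0, 0.0, -175.1]
wrist_force: [0.3, -0.4, -2.1]
grip_width: 0.59
grasp_force: 15.0
```

```bash
python3 tilt.py | head -3
```

```text
[ 0.4866 -0.2815  0.0403] [ 0.3 -0.4 -2.1] TCP ex,ey [0.0027 0.0005]
x prof [(-0.03, np.float64(0.0329)), (-0.015, np.float64(0.0329)), (0, np.float64(0.033)), (0.03, np.float64(0.0331))] y [np.float64(0.033), np.float64(0.033)]
front face ex -0.0379 82
```

carry_out:
  targets: [0,0,0.0015,0,120,0,0,0.003,0,120,0,0,0.0045,0,120,0,0,0.0055,0,120,0,0,0.0055,0,120]

```text
time_s: 41.52
position: [0.4872, -0.2815, 0.0349]
orientation: [-180.0, 0.1, -175.0]
wrist_force: [0.9, -0.1, 1.5]
grip_width: 0.587
grasp_force: 15.0
```

```bash
python3 tilt.py | head -3
```

```text
[ 0.4872 -0.2815  0.0349] [ 0.9 -0.1  1.5] TCP ex,ey [0.0033 0.0004]
x prof [(-0.03, np.float64(0.0293)), (-0.015, np.float64(0.0285)), (0, np.float64(0.0278)), (0.03, np.float64(0.0262))] y [np.float64(0.0283), np.float64(0.0284)]
front face ex -0.0374 136
```

Now the front edge just catches, so the window is around −37.5 mm. Slide +x slightly and let it drop.

carry_out:
  targets: [-0.0005,0,-0.0005,0,120,-0.001,0,-0.0005,0,120,-0.0012,0,0,0,120,-0.0012,0,0.001,0,120,-0.0012,0,0.002,0,120,-0.0012,0,0.002,0,120]

```text
time_s: 42.07
position: [0.4871, -0.2814, 0.0329]
orientation: [180.0, -0.1, -175.1]
wrist_force: [-2.8, 0.8, 4.9]
grip_width: 0.585
grasp_force: 15.0
```

```bash
python3 tilt.py | head -3
```

```text
[ 0.4871 -0.2814  0.0329] [-2.8  0.8  4.9] TCP ex,ey [0.0033 0.0005]
x prof [(-0.03, np.float64(0.0265)), (-0.015, np.float64(0.0262)), (0, np.float64(0.0259)), (0.03, np.float64(0.0252))] y [np.float64(0.0261), np.float64(0.0261)]
front face ex -0.0374 112
```

Almost in (front 1.5 mm proud). Press a little more, then release.

carry_out:
  targets: [0,0,0.001,0,120,0,0,0.002,0,120,0,0,0.002,0,120,0,0,0.001,0,85,0,0,0,0,85,0,0,0,0,85,0,0,0,0,85]

```text
time_s: 42.7
position: [0.4879, -0.2813, 0.0327]
orientation: [-180.0, 0.0, -175.0]
wrist_force: [0.9, -0.1, 0.8]
grip_width: 0.667
grasp_force: 0.0
```

```bash
python3 tilt.py | head -3
```

```text
[ 0.4879 -0.2813  0.0327] [ 0.9 -0.1  0.8] TCP ex,ey [0.0041 0.0005]
x prof [(-0.03, np.float64(0.0249)), (-0.015, np.float64(0.0249)), (0, np.float64(0.0249)), (0.03, np.float64(0.0251))] y [np.float64(0.0249), np.float64(0.025)]
front face ex -0.0377 96
```

Flat at 24 mm all over: seated. Withdraw and do the final check.

carry_out:
  targets: [0,0,0,0,65,0,0,-0.005,0,65,0,0,-0.02,0,65,0,0,-0.05,0,65,0,0,-0.09,0,65,0,0,-0.13,0,65,0,0,-0.17,0,65,0.02,0,-0.2,0,65,0.03,0,-0.225,0,65,0.03,0,-0.225,0,65,0.03,0,-0.225,0,65]

```text
time_s: 43.67
position: [0.4582, -0.2844, 0.2594]
orientation: [-179.9, 0.2, -175.1]
wrist_force: [0.3, -0.5, -0.1]
grip_width: 0.741
grasp_force: 0.0
```

```bash
python3 look.py w12 .024; python3 chk.py w12; python3 - <<'E'
from bench import env
from h import *
t=env.camera_params("top");p,d=env.capture("top");h=cv2.cvtColor(p,cv2.COLOR_RGB2HSV).astype(int)
for r in rects(t,((h[...,0]<6)|(h[...,0]>174))&(h[...,1]>140)&(h[...,2]>60),.311,30): print("red",r)
D=np.load("top0.npz")['p']; df=(np.abs(p.astype(int)-D).max(-1)>60).astype(np.uint8)
k,l,st,ce=cv2.connectedComponentsWithStats(df); print([(st[i].tolist()) for i in range(1,k) if st[i,4]>25])
E
```

```text
43.6667 [ 0.4582 -0.2844  0.2594] [-1.7991e+02  1.7000e-01 -1.7509e+02] [ 0.3 -0.5 -0.1]
(array([483., 236.]), array([ 0.5178, -0.0194], dtype=float32), np.float32(0.0632), np.float32(0.0265), np.float32(94.9))
(array([251., 185.]), array([ 0.4831, -0.2818], dtype=float32), np.float32(0.0733), np.float32(0.0494), np.float32(4.8))
-0.034 0.0248
-0.02 0.0252
0.0 0.0251
0.02 0.025
0.034 0.0251
y sides 0.025079964623877002 0.02501052033987536
lid (array([251., 185.]), array([ 0.4828, -0.2818], dtype=float32), np.float32(0.0731), np.float32(0.0492), np.float32(4.8)) ex,ey off [-0.00106138  0.00049342]
white (array([251., 263.]), array([ 0.5736, -0.2746], dtype=float32), np.float32(0.0632), np.float32(0.0502), np.float32(4.9))
white (array([251., 185.]), array([ 0.482 , -0.2819], dtype=float32), np.float32(0.0454), np.float32(0.0333), np.float32(4.9))
red (array([344., 130.]), array([ 0.6882, -0.2343], dtype=float32), np.float32(0.0238), np.float32(0.0198), np.float32(178.9))
red (array([242., 125.]), array([0.6992, 0.0526], dtype=float32), np.float32(0.0326), np.float32(0.0315), np.float32(0.5))
[[376, 174, 41, 38, 743], [410, 189, 17, 37, 243], [330, 200, 28, 26, 358], [168, 204, 22, 25, 195], [0, 338, 16, 36, 255], [282, 347, 10, 20, 122], [252, 357, 18, 7, 73], [10, 362, 29, 22, 491], [228, 367, 7, 17, 88], [235, 371, 7, 13, 55], [252, 371, 11, 8, 48], [284, 371, 8, 13, 48], [241, 374, 6, 10, 36], [260, 376, 18, 8, 91]]
```

```bash
python3 - <<'E'
import pickle
from h import *
from bench import env
for n in ('w6','w9','w12'):
  s,c,p,d=pickle.load(open(n+'.pkl','rb')); P=np.load(n+'_P.npy'); h=cv2.cvtColor(p,cv2.COLOR_RGB2HSV).astype(int)
  m=(h[...,0]>50)&(h[...,0]<75)&(h[...,1]>120); m[:,150:]=0; m[255:]=0
  w=P[m&(P[...,2]>.028)]; print(n,w[:,:2].min(0).round(3),w[:,:2].max(0).round(3))
E
```

```text
w6 [ 0.415 -0.522] [ 0.604 -0.289]
w9 [ 0.381 -0.522] [ 0.567 -0.293]
w12 [ 0.388 -0.522] [ 0.573 -0.291]
```

```bash
python3 -c "
from bench import env
print(env.job_done())"
```

```text
the job is handed in; nothing more can be done
None
```

The job is handed in at about 44 s: the holder is pressed shut and lies flat in the empty pocket, the lever is back up and the white-lidded holder is in its pocket. The pocket fit was tight, so I set the holder on the bench twice to level and regrasp it before it went in.

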